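# Fetch the jaw cast from behind the bottles

### The job

Move the red-capped and the blue-capped bottle out of the beige case bay and stand both in the shallow white tray, then lift out the jaw cast behind them and set it gently, without dropping it, centred and square on the articulator's round metal plate, front teeth towards the articulator's blue mark. Only then stand the bottles back in the bay, each in the middle of its place on the pad of its own colour. Keep the bottles upright throughout and leave the other things on the bench (small black box, light block, green bowl, spatula) where they are.

Things in the scene. Friction and masses are not known exactly. Their poses are not given: they have to be found in the camera images.
- bottle_red: White round bottle, 50 mm diameter, 72 mm tall, 0.12 kg, red label band and cap. Cap 30 mm in diameter, from 48 to 72 mm above the underside: grip it from above, closing along the pad's x to clear the other cap. Origin: centre of the underside; z up. At the start it stands on the red pad, 58 mm from the other bottle (centre to centre) and about 5 mm in front of the cast.
- bottle_blue: The same bottle with a blue label band and blue cap, at the start on the blue pad. Origin: centre of the underside; z up.
- cast: Plaster-yellow jaw cast: block 50 (x) by 62 (y) by 22 mm high, front corners notched (front face 44 mm wide), pink gum and ivory teeth on top up to 36 mm; 0.16 kg. Origin: centre of the underside; front teeth at -x. Underside 6 mm above the bench. Niche walls 8 mm from its sides: grip it along its x (50 mm). Free behind: 32 mm; in front 5 mm until the bottles are gone.
- cast_front (a point): Point on top of the cast's front teeth, 18 mm along the cast's -x from its origin and 34 mm above its underside.
- bay: Fixed beige bay, open to its -x. Floor 160 (x) by 124 (y) mm, 6 mm thick; origin: centre of its underside. Rear wall: inner face x = +75 mm, top 40 mm above the bench. Niche side walls: inner faces y = +-39 mm, x from -7 to 80, top 34 mm above the bench. Cast at about x = +18, y = 0; pad origins at x = -37, y = +-29 (which is which changes).
- pad_red: Fixed red pad on the bay's floor, 67 (x) by 54 (y) mm, 2 mm thick, top 8 mm above the bench. Origin: on its underside at the bottle's place, midway across y, 26 mm from its +x end; the pad reaches 41 mm from there towards -x and shows in front of the bottle. The bottle's axis belongs over this origin.
- pad_blue: The same pad in blue, with the same origin and axes.
- tray: Fixed shallow white enamelled tray for the bottles in the meantime, 170 (x) by 110 (y) mm outside, walls 4 mm thick and 16 mm high, floor top 4 mm above the bench. Origin: centre of its underside. The bottles fit for instance 36 mm either side of its centre along its x.
- articulator: Fixed lower half of a black articulator. Round aluminium plate 72 mm in diameter, top 20 mm above the bench; origin: at bench height under the plate's centre. Blue square mark at its front, 47 mm along -x, lower than the plate; two steel posts with blue knobs, 77 mm high, at x = +90, y = +-42 mm. The cast's origin belongs over the plate's centre, its x along the articulator's x.
Not all that is in view belongs to the job. Leave any purple or turquoise look-alike of the bottle_blue alone.

How it is judged:
By the outcome, as a careful person would: the job done as asked, in the order asked, and still so for the second after the job is handed in, with the robot touching nothing.
It also fails if it takes over 133 s, if anything falls off the work surface, if the arm or the gripper's body presses on something with over 40 N, if the wrist force passes 120 N, or if a joint passes its speed limit or range.

### The arm

A 6-joint arm with a two-finger parallel gripper is mounted at the origin on the work surface. World frame = base frame: x ahead of the robot, y to its left, z up, the work surface at z = 0. Lengths are in m, angles in rad, forces in N, time in s.
With the tool pointing down it reaches from about 0.35 to 0.85 m from the base axis. Payload 8.1 kg.
Tool frame: the origin (TCP) lies at the very end of the fingers, on their centre line; the grasp point (between the pads) lies 19 mm behind it (robot.pinch_z is the z of the grasp point in the tool frame, in m); z points along the fingers, y is the direction in which the jaws open and shut (so a half turn about z gives the same grasp; the last joint's range is limited). The gripper opens to 93 mm and grips with 3 to 60 N. Pads are 15 mm wide; open, the fingers measure 128 mm over their backs; the gripper's body (75 mm by 188 mm) begins 65 mm behind the grasp point.
Start: joints at [1.031, 0.13, 1.488, -0, 1.523, -0.085], TCP at [0.264, 0.539, 0.219] pointing down, gripper open.
Joint ranges: [-2.96, 2.96], [-0.89, 2.26], [0.02, 2.5], [-1.34, 4.48], [0, 2.73], [-2.66, 2.66]. Speed limits (rad/s): [2.39, 2.39, 2.79, 3.14, 3.14, 3.14].

### API

Orientations are given as a rotation vector (axis times angle).
In Python, from plant import robot gives the robot as it stands.
- The arm moves only by the tool drive_tool, never from a script. Its argument "steps" is a list of rows, each an object of numbers: "jaw": the opening, from 0 (shut) to 1 (fully open); "tx", "ty", "tz": the shift along the tool's x, y, z scaled (see below); "turn": the turn about the tool's z scaled (see below). A call has 1 to 12 rows; each row is the pose to reach, as a shift and turn from the pose commanded when the call began, along the tool's axes at that moment, turning the shorter way round; what a row does not reach only later rows make up. The controller multiplies each number of a shift by 0.3 m and each number of a turn by 180 degrees. A row lasts 1/10 s, in which the tool goes at most 50 mm and 8.59 degrees, less where a joint would pass 70% of its speed; a pose out of reach is approached as far as the arm can. A call with a number of a shift or a turn outside -1 to 1 is refused whole. A call with a gripper value outside its range is refused whole. The fingers move at their own pace and stop on an object; "force" is the grip in N (left out, the last holds). Time passes only in rows, so rows that repeat a pose let the fingers close. It gives the time, the measured TCP pose, the force and the opening at its end, in the units of the state.
- robot.read_state(): the state, without advancing time (a new reading comes with each control period).
- robot.read_camera(name): name is "scene" or "top"; returns (picture, depth): 400x640x3 uint8, blue, green, red; 400x640 float32, m along the optical axis (not along the pixel's ray), 0 where there is no reading.
- robot.get_calibration(name): a dict with "fx", "fy", "cx", "cy" (pixels), "k1" (the pictures are not rectified: a ray, as slopes to the right and down, at radius r is drawn at 1 + k1 r^2 times it, then the intrinsics apply), "eye" and "attitude" of the camera in the world. Camera axes: x right, y down, z forward; pixel columns grow to the right and rows downward; lengths in m; the calibration is good to about 2 mm. A picture is of the moment at which its call begins. get_calibration takes no time and is no camera call.
- robot.close_job(): hands the job in, once; it reports no verdict.
The state is a dict: "t": time; "q": joint angles; "dq": joint speeds; "joint_torque": joint torques, N m; "tool_pos": TCP position; "orientation": TCP orientation; "force": force on the tool from outside, world axes, zero at the start; "wrist_torque": the same for the moment, N m; "opening": finger opening in m.
Only numpy, scipy, OpenCV 4.12 (cv2) and the standard library are available. Lean on these libraries where they do the work, as an engineer would, in place of code of your own. Each camera call takes 0.05 s, during which the arm holds its last target.

## Working session

There is one attempt and no reset: what is moved stays moved. The work goes in short steps, Python scripts to look and compute and a tool call to move; the robot and the scene stay as the last step left them, time stands still between calls to the robot, and variables do not carry over. Pictures are saved under pics/ and viewed, and the job is handed in when it is done.

Besides the shell and the picture viewer there is one more tool, called after "Request:" as a command line: name --argument value ..., lists and objects as JSON in quotes. drive_tool: Moves the arm, as the interface text tells. Its arguments: {"type":"object","properties":{"steps":{"type":"array"},"force":{"type":"number"}},"required":["steps"]}

```bash
ls; mkdir -p pics
python3 - <<'E'
from plant import robot
import cv2,numpy as np
s=robot.read_state();print(s)
print(robot.pinch_z)
for n in("scene","top"):
    p,d=robot.read_camera(n);cv2.imwrite(f"pics/{n}0.png",p);np.savez(f"{n}0.npz",p=p,d=d);print(robot.get_calibration(n))
E
```

```text
pics
{'t': 0.0, 'q': array([ 1.03059549e+00,  1.31128048e-01,  1.48930034e+00,  4.33710167e-05,
        1.52298543e+00, -8.53997637e-02]), 'dq': array([ 0.0005225 ,  0.00026033, -0.00119589, -0.00043435, -0.00117641,
        0.00090615]), 'joint_torque': array([ 6.60557475e-05, -5.59818542e+01, -4.91776228e+01,  7.67109124e-02,
        3.47817480e-02, -1.87069522e-04]), 'tool_pos': array([0.26323989, 0.53853366, 0.21759566]), 'orientation': array([-7.08126041e-01, -3.06012660e+00,  2.70040581e-03]), 'force': array([-0.46827059, -0.00607549, -0.19213651]), 'wrist_torque': array([ 0.01031582, -0.00243602,  0.01993255]), 'opening': 0.09335970550963464}
-0.0188
{'fx': 411.42972739521866, 'fy': 411.42972739521866, 'cx': 317.0117110132253, 'cy': 199.40733238937415, 'k1': -0.08987462858148207, 'eye': array([1.03976563, 0.10227877, 0.86701697]), 'attitude': array([-1.65128582, -2.12738944,  0.65161094])}
{'fx': 409.08320198072914, 'fy': 409.08320198072914, 'cx': 318.23316454640445, 'cy': 196.46230293652846, 'k1': -0.0065210869004267424, 'eye': array([ 0.43012717, -0.02548223,  0.90464923]), 'attitude': array([-2.14573815,  2.19367513, -0.0742777 ])}
```

View pics/scene0.png

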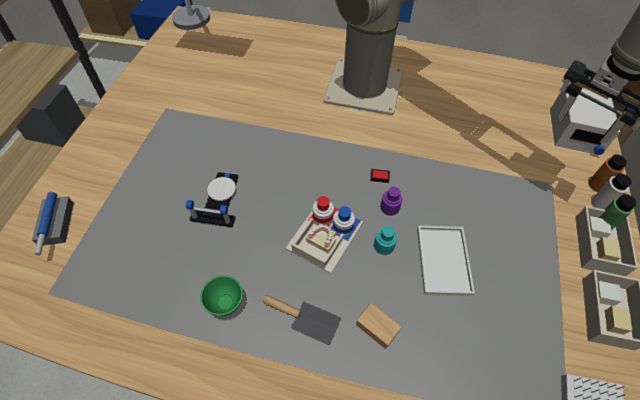

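View pics/top0.png

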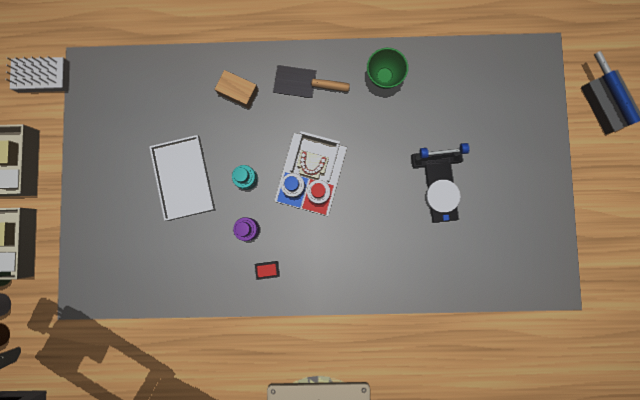

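```bash
cat > h.py <<'E'
import numpy as np,cv2
from scipy.spatial.transform import Rotation as R
from plant import robot
def K(n):
    c=robot.get_calibration(n)
    return c,R.from_rotvec(c['attitude']).as_matrix()
def proj(n,P):
    c,A=K(n); P=np.atleast_2d(P)
    q=(P-c['eye'])@A; s=q[:,:2]/q[:,2:]; r2=(s**2).sum(1,keepdims=True)
    s=s*(1+c['k1']*r2); return s*[c['fx'],c['fy']]+[c['cx'],c['cy']]
def rays(n,uv):
    c,A=K(n); uv=np.atleast_2d(uv).astype(float)
    d=(uv-[c['cx'],c['cy']])/[c['fx'],c['fy']]; s=d.copy()
    for _ in range(10): s=d/(1+c['k1']*(s**2).sum(1,keepdims=True))
    return np.c_[s,np.ones(len(s))]@A.T, c['eye']
def at_z(n,uv,z):
    r,e=rays(n,uv); return e+r*((z-e[2])/r[:,2:])
def cloud(n,d):
    v,u=np.mgrid[0:400,0:640]; r,e=rays(n,np.c_[u.ravel(),v.ravel()])
    return (e+r*d.reshape(-1,1)).reshape(400,640,3)
def ortho(n,p,z,x0,x1,y0,y1,s):
    # image: up=+x, left=+y, s px per m
    H=int((x1-x0)*s);W=int((y1-y0)*s)
    i,j=np.mgrid[0:H,0:W]; X=x1-(i+.5)/s; Y=y1-(j+.5)/s
    uv=proj(n,np.c_[X.ravel(),Y.ravel(),np.full(X.size,z)]).reshape(H,W,2).astype(np.float32)
    return cv2.remap(p,uv[...,0],uv[...,1],cv2.INTER_CUBIC)
E
python3 - <<'E'
from h import *
D=np.load('top0.npz');p,d=D['p'],D['d'];C=cloud('top',d)
np.save('C0.npy',C)
hsv=cv2.cvtColor(p,cv2.COLOR_BGR2HSV)
for nm,(u,v) in dict(bench=(380,150),tray=(182,178),rimL=(160,180),red=(318,191),blue=(291,184),plate=(443,195),turq=(241,175),purp=(243,228),mark=(446,218),cast=(312,165)).items():
    print(nm,C[v,u].round(4))
a=p[110:240,130:480];cv2.imwrite('pics/crop_a.png',cv2.resize(p[110:240,260:360],None,fx=6,fy=4.6*1.3,interpolation=cv2.INTER_CUBIC)[:600])
S=np.load('scene0.npz')['p'];cv2.imwrite('pics/crop_b.png',cv2.resize(S[160:290,270:400],None,fx=4.6,fy=4.6,interpolation=cv2.INTER_CUBIC))
E
```

```text
bench [ 0.6084 -0.1513  0.0011]
tray [0.5555 0.292  0.0045]
rimL [0.552  0.341  0.0055]
red [ 0.5117 -0.0122  0.081 ]
blue [0.5271 0.0422 0.0824]
plate [ 0.5028 -0.2811  0.0201]
turq [0.5495 0.146  0.0714]
purp [0.4404 0.1424 0.0717]
mark [ 0.4533 -0.2878  0.0113]
cast [5.739e-01 5.000e-04 2.740e-02]
```

View pics/crop_a.png

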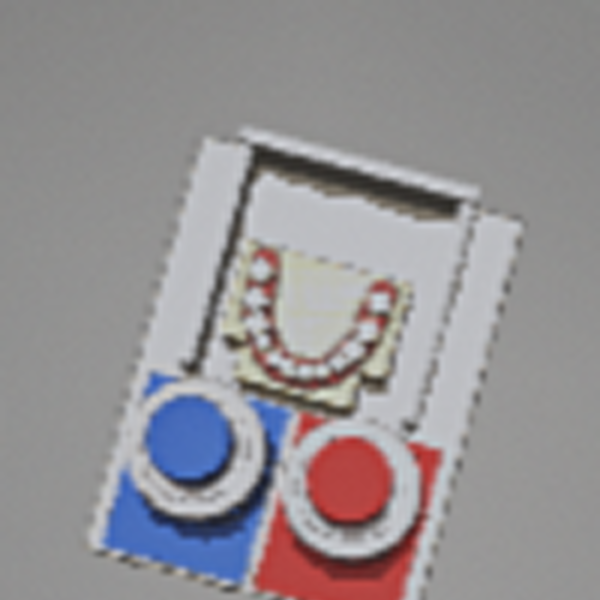

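View pics/crop_b.png

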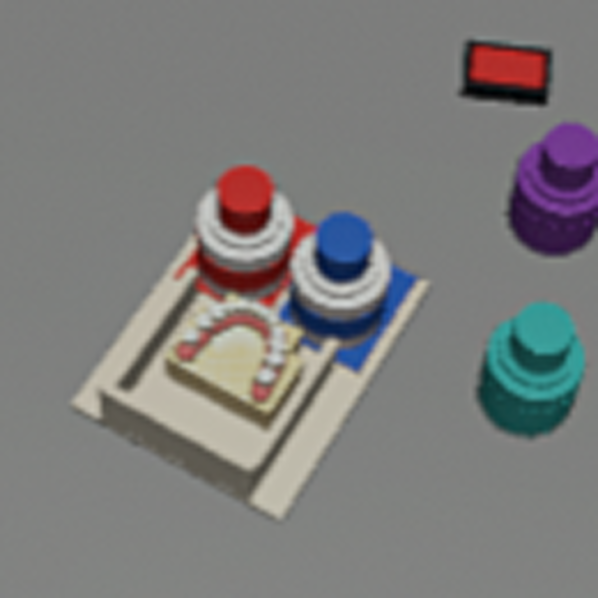

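```bash
cat > meas.py <<'E'
from h import *
from scipy.optimize import least_squares
def hullmask(n,Pset,win,ss=8):
    u0,v0,u1,v1=win
    uv=proj(n,Pset); h=cv2.convexHull(((uv-[u0-.5,v0-.5])*ss).astype(np.float32))
    m=np.zeros(((v1-v0)*ss,(u1-u0)*ss),np.uint8)
    cv2.fillConvexPoly(m,np.round((h-0.5)*16).astype(np.int32),255,shift=4)
    return cv2.resize(m,(u1-u0,v1-v0),interpolation=cv2.INTER_AREA)/255.
def circ(x,y,z,r):
    t=np.linspace(0,2*np.pi,60); return np.c_[x+r*np.cos(t),y+r*np.sin(t),np.full(60,z)]
def cap(n,p,rgbname,x,y,zb,win=14):
    """cap axis xy, zb = underside height"""
    hsv=cv2.cvtColor(p,cv2.COLOR_BGR2HSV).astype(int)
    h,s,v=hsv[...,0],hsv[...,1],hsv[...,2]
    ok={'red':((h<10)|(h>170))&(s>110)&(v>60),'blue':(h>100)&(h<125)&(s>110)&(v>60)}[rgbname]
    for it in range(4):
        P=lambda q:np.r_[circ(q[0],q[1],zb+.072,.015),circ(q[0],q[1],zb+.05,.015)]
        pr=proj(n,P([x,y])); 
        u0,v0=np.floor(pr.min(0)-4).astype(int);u1,v1=np.ceil(pr.max(0)+5).astype(int)
        pt=proj(n,circ(x,y,zb+.072,.015)).mean(0)
        m=ok[v0:v1,u0:u1].astype(np.uint8)
        k,l,st,ce=cv2.connectedComponentsWithStats(m)
        a=l[int(round(pt[1]))-v0,int(round(pt[0]))-u0]
        m=(l==a)&(a>0)
        q=hullmask(n,P([x,y]),(u0,v0,u1,v1))
        U,V=np.meshgrid(np.arange(u0,u1),np.arange(v0,v1))
        c=lambda w:np.array([(U*w).sum(),(V*w).sum()])/w.sum()
        du=c(m)-c(q)
        e=1e-3;pz=lambda x,y:proj(n,[[x,y,zb+.06]])[0]
        J=np.c_[(pz(x+e,y)-pz(x,y))/e,(pz(x,y+e)-pz(x,y))/e]
        dx=np.linalg.solve(J,du);x+=dx[0];y+=dx[1]
    iou=(m*q).sum()/np.maximum(m,q).sum()
    return np.array([x,y]),m.sum(),q.sum(),iou
E
python3 - <<'E'
from meas import *
for n in('top','scene'):
    p=np.load(n+'0.npz')['p']
    print(n,cap(n,p,'red',.512,-.012,.008),cap(n,p,'blue',.527,.042,.008))
p=np.load('top0.npz')['p']
o=[ortho('top',p,z,.44,.64,-.08,.12,2000) for z in(.008,.034)]
cv2.imwrite('pics/o1.png',np.hstack(o))
cv2.imwrite('pics/o2.png',ortho('top',p,.016,.43,.68,.20,.40,2000))
cv2.imwrite('pics/o3.png',ortho('top',p,.020,.40,.66,-.40,-.20,2000))
E
```

```text
top (array([ 0.51457144, -0.01144758]), np.int64(157), np.float64(185.94509803921568), np.float64(0.8443352454867555)) (array([0.53043795, 0.04293489]), np.int64(155), np.float64(190.83529411764704), np.float64(0.812218728808335))
scene (array([ 0.51432405, -0.01076949]), np.int64(145), np.float64(177.32156862745097), np.float64(0.817080450113855)) (array([0.52995409, 0.04373317]), np.int64(145), np.float64(182.7450980392157), np.float64(0.7934549356223176))
```

View pics/o1.png

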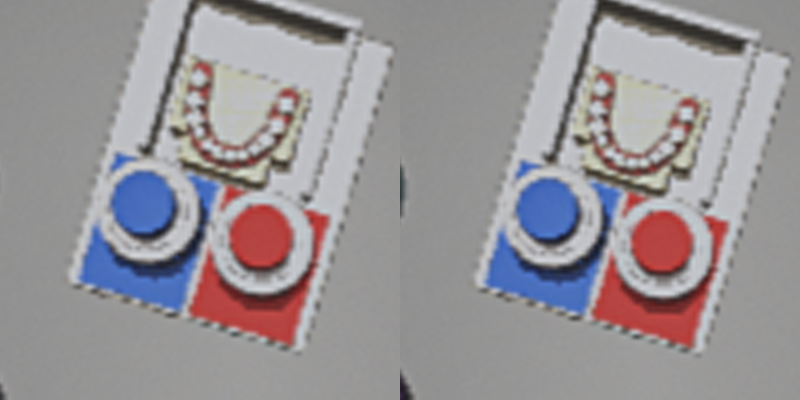

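View pics/o2.png

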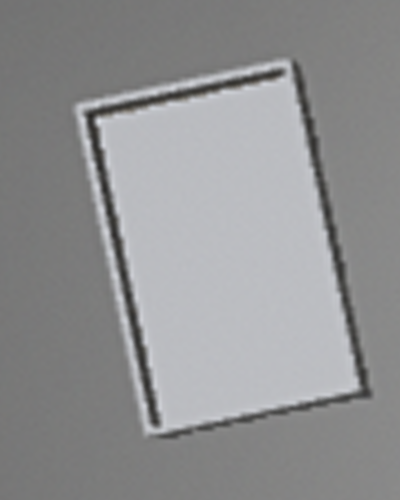

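View pics/o3.png

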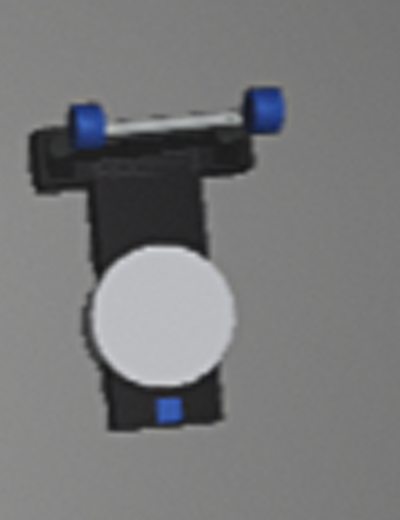

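```bash
cat > fit.py <<'E'
from meas import *
S=4000
def orth(n,p,z,b): return ortho(n,p,z,*b,S)
def w(b,uv): uv=np.asarray(uv,float); return np.c_[b[1]-(uv[...,1].ravel()+.5)/S, b[3]-(uv[...,0].ravel()+.5)/S]
def big(m):
    k,l,st,ce=cv2.connectedComponentsWithStats(m.astype(np.uint8)); a=1+np.argmax(st[1:,4]); return l==a
def rect(m,b):
    c=cv2.findContours(m.astype(np.uint8),cv2.RETR_EXTERNAL,cv2.CHAIN_APPROX_NONE)[0]
    c=max(c,key=cv2.contourArea);r=cv2.minAreaRect(c);P=w(b,cv2.boxPoints(r)); 
    # long/short sides
    e=[P[1]-P[0],P[2]-P[1]]
    out=[]
    for v in e:
        if v[0]<0:v=-v
        out.append((round(np.linalg.norm(v)*1e3,1),round(np.degrees(np.arctan2(v[1],v[0])),2)))
    return P.mean(0).round(4),out
def hsv(o): 
    q=cv2.cvtColor(o,cv2.COLOR_BGR2HSV).astype(int);return q[...,0],q[...,1],q[...,2]
def pads(n,p):
    b=(.44,.64,-.08,.12);h,s,v=hsv(orth(n,p,.008,b))
    m=((h<10)|(h>170)|((h>100)&(h<125)))&(s>90)&(v>50)
    m=cv2.morphologyEx(m.astype(np.uint8),cv2.MORPH_CLOSE,np.ones((25,25)));return rect(big(m),b)
def plate(n,p):
    b=(.45,.56,-.34,-.22);o=orth(n,p,.020,b);h,s,v=hsv(o)
    m=big((v>140));c=max(cv2.findContours(m.astype(np.uint8),cv2.RETR_EXTERNAL,cv2.CHAIN_APPROX_NONE)[0],key=len)
    e=cv2.fitEllipse(c);return w(b,np.array(e[0])).round(4),np.array(e[1])/S*1e3
def mark(n,p):
    b=(.43,.48,-.31,-.25);h,s,v=hsv(orth(n,p,.012,b));m=big((h>95)&(h<130)&(s>90));return rect(m,b)
def tray(n,p):
    b=(.43,.68,.20,.40);h,s,v=hsv(orth(n,p,.016,b));m=v>150
    m=cv2.morphologyEx(m.astype(np.uint8),cv2.MORPH_CLOSE,np.ones((31,31)));return rect(big(m),b)
E
python3 - <<'E'
from fit import *
for n in('top','scene'):
    p=np.load(n+'0.npz')['p']
    print(n);print('pads',pads(n,p));print('plate',plate(n,p));print('mark',mark(n,p));print('tray',tray(n,p))
    # knobs z~.07
    b=(.55,.66,-.40,-.20);h,s,v=hsv(orth(n,p,.07,b));m=(h>95)&(h<130)&(s>90)
    k,l,st,ce=cv2.connectedComponentsWithStats(m.astype(np.uint8))
    for i in range(1,k):
        if st[i,4]>800: print('knob',w(b,ce[i]),st[i,4])
    # cast yellow
    b=(.52,.64,-.06,.06);o=orth(n,p,.028,b);cv2.imwrite(f'pics/cast_{n}.png',o)
E
```

```text
top
pads (array([0.5155, 0.0179]), [(np.float64(68.3), np.float64(-17.13)), (np.float64(112.3), np.float64(72.87))])
plate (array([[ 0.5019, -0.2821]]), array([70.07796478, 72.13427734]))
mark (array([ 0.4551, -0.2868]), [(np.float64(15.1), np.float64(-84.29)), (np.float64(14.3), np.float64(5.71))])
tray (array([0.5564, 0.2916]), [(np.float64(111.1), np.float64(-77.89)), (np.float64(170.7), np.float64(12.11))])
knob [[ 0.59501852 -0.31524702]] 5372
knob [[ 0.5869737  -0.23170885]] 5152
scene
pads (array([0.5082, 0.0208]), [(np.float64(85.4), np.float64(-15.69)), (np.float64(112.6), np.float64(74.31))])
plate (array([[ 0.5032, -0.2805]]), array([71.52521515, 72.91568756]))
mark (array([ 0.4536, -0.2859]), [(np.float64(18.0), np.float64(-90.0)), (np.float64(13.0), np.float64(-0.0))])
tray (array([0.5566, 0.2921]), [(np.float64(111.6), np.float64(-78.0)), (np.float64(172.1), np.float64(12.0))])
knob [[ 0.59755629 -0.31283968]] 6640
knob [[ 0.58924381 -0.23028953]] 7792
```

View pics/cast_top.png

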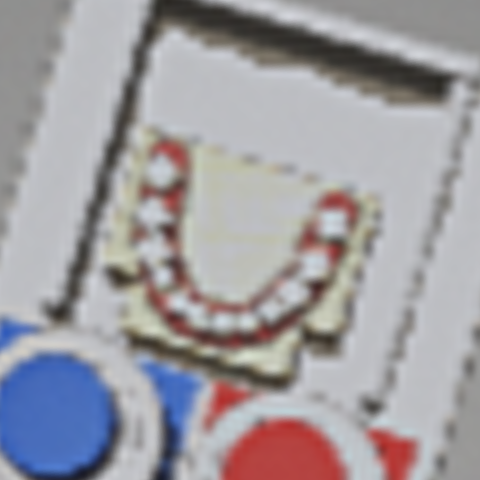

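View pics/cast_scene.png

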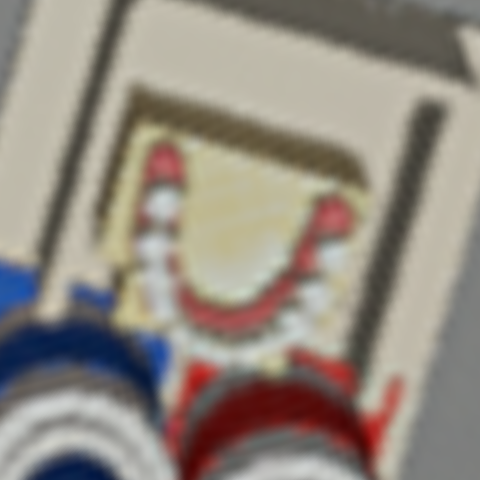

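```bash
cat > plan.py <<'E'
from h import *
import sys
def cur():
    s=robot.read_state(); A=R.from_rotvec(s['orientation']).as_matrix(); return s,A
def plan(x,y,z,yaw=None):
    s,A=cur(); d=np.array([x,y,z])-s['tool_pos']; t=A.T@d/0.3
    y0=np.degrees(np.arctan2(A[1,1],A[0,1]))
    tu=0
    if yaw is not None:
        dy=(yaw-y0+90)%180-90 ; tu=-dy/180
    print('t %.2f pos %s yaw %.2f tilt %.2f open %.4f F %s'%(s['t'],s['tool_pos'].round(4),y0,np.degrees(np.arccos(-A[2,2])),s['opening'],s['force'].round(1)))
    print('tx %.4f ty %.4f tz %.4f turn %.4f  dist %.3f'%(*t,tu,np.linalg.norm(d)))
if __name__=='__main__': plan(*map(float,sys.argv[1:]))
E
python3 plan.py .40 .25 .2 ; python3 plan.py .5145 -.0115 .16 -17
```

```text
t 0.10 pos [0.2633 0.5386 0.2177] yaw 63.94 tilt 0.09 open 0.0928 F [-0.2 -0.2 -0.5]
tx -0.8320 ty -0.6639 tz 0.0600 turn 0.0000  dist 0.320
t 0.10 pos [0.2633 0.5386 0.2177] yaw 63.94 tilt 0.09 open 0.0928 F [-0.2 -0.2 -0.5]
tx -1.5578 ty -1.2791 tz 0.1942 turn 0.4497  dist 0.607
```

Request:
drive_tool --steps '[{"tx":-0.83,"ty":-0.66,"tz":0.06,"turn":0.45,"jaw":1},{"tx":-0.83,"ty":-0.66,"tz":0.06,"turn":0.45,"jaw":1},{"tx":-0.83,"ty":-0.66,"tz":0.06,"turn":0.45,"jaw":1},{"tx":-0.83,"ty":-0.66,"tz":0.06,"turn":0.45,"jaw":1},{"tx":-0.83,"ty":-0.66,"tz":0.06,"turn":0.45,"jaw":1},{"tx":-0.83,"ty":-0.66,"tz":0.06,"turn":0.45,"jaw":1},{"tx":-0.83,"ty":-0.66,"tz":0.06,"turn":0.45,"jaw":1},{"tx":-0.83,"ty":-0.66,"tz":0.06,"turn":0.45,"jaw":1},{"tx":-0.83,"ty":-0.66,"tz":0.06,"turn":0.45,"jaw":1},{"tx":-0.83,"ty":-0.66,"tz":0.06,"turn":0.45,"jaw":1}]'

```text
t: 1.1
tool_pos: [0.4002, 0.2512, 0.2002]
orientation: [-2.532, -1.859, 0.001]
force: [-0.3, 0.4, 0.4]
opening: 0.0928
```

```bash
python3 plan.py .5145 -.0115 .16 -17
```

```text
t 1.10 pos [0.4002 0.2512 0.2002] yaw -17.45 tilt 0.04 open 0.0928 F [-0.3  0.4  0.4]
tx -0.7212 ty 0.6262 tz 0.1341 turn -0.0025  dist 0.289
```

Request:
drive_tool --steps '[{"tx":-0.721,"ty":0.626,"tz":0.134,"turn":-0.0025,"jaw":1},{"tx":-0.721,"ty":0.626,"tz":0.134,"turn":-0.0025,"jaw":1},{"tx":-0.721,"ty":0.626,"tz":0.134,"turn":-0.0025,"jaw":1},{"tx":-0.721,"ty":0.626,"tz":0.134,"turn":-0.0025,"jaw":1},{"tx":-0.721,"ty":0.626,"tz":0.134,"turn":-0.0025,"jaw":1},{"tx":-0.721,"ty":0.626,"tz":0.134,"turn":-0.0025,"jaw":1},{"tx":-0.721,"ty":0.626,"tz":0.134,"turn":-0.0025,"jaw":1},{"tx":-0.721,"ty":0.626,"tz":0.134,"turn":-0.0025,"jaw":1},{"tx":-0.721,"ty":0.626,"tz":0.134,"turn":-0.0025,"jaw":1}]'

```text
t: 2.0
tool_pos: [0.5159, -0.0093, 0.1603]
orientation: [-2.518, -1.878, 0.0]
force: [-0.8, 0.2, 0.0]
opening: 0.0931
```

```bash
python3 plan.py .5145 -.0115 .061 -17
python3 - <<'E'
from h import *
p,d=robot.read_camera('scene');cv2.imwrite('pics/s1.png',cv2.resize(p[80:280,220:460],None,fx=3,fy=3))
E
```

```text
t 2.00 pos [ 0.5159 -0.0093  0.1603] yaw -16.58 tilt 0.04 open 0.0931 F [-0.8  0.2  0. ]
tx -0.0086 ty -0.0023 tz 0.3310 turn 0.0023  dist 0.099
```

View pics/s1.png

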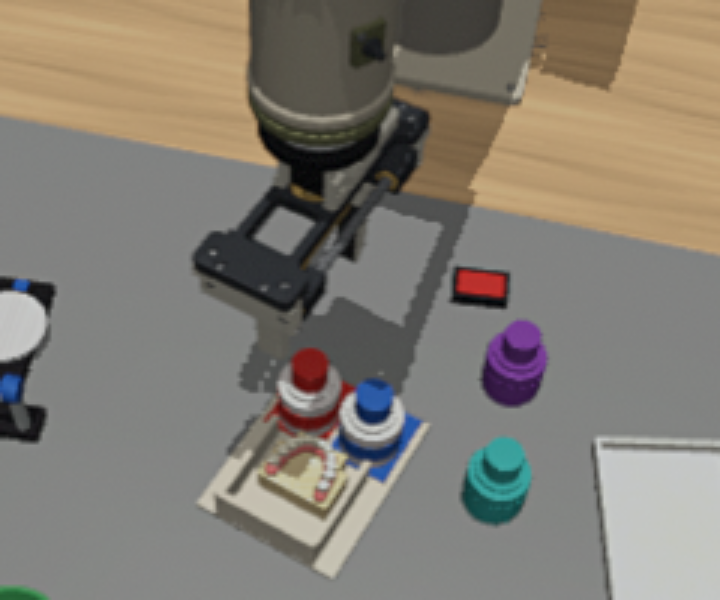

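Request:
drive_tool --steps '[{"tx":0,"ty":0,"tz":0.1,"turn":0.002,"jaw":1},{"tx":0,"ty":0,"tz":0.18,"turn":0.002,"jaw":1},{"tx":0,"ty":0,"tz":0.18,"turn":0.002,"jaw":1}]'

```text
t: 2.35
tool_pos: [0.5134, -0.0085, 0.1031]
orientation: [-2.52, -1.869, 0.007]
force: [-0.2, -0.7, 0.3]
opening: 0.0932
```

```bash
python3 plan.py .5145 -.0115 .061 -17
```

```text
t 2.35 pos [ 0.5134 -0.0085  0.1031] yaw -16.85 tilt 0.34 open 0.0932 F [-0.2 -0.7  0.3]
tx -0.0085 ty 0.0072 tz 0.1404 turn 0.0008  dist 0.042
```

Request:
drive_tool --steps '[{"tx":-0.008,"ty":0.006,"tz":0.07,"turn":0,"jaw":1},{"tx":-0.008,"ty":0.006,"tz":0.1,"turn":0,"jaw":1},{"tx":-0.008,"ty":0.006,"tz":0.13,"turn":0,"jaw":1},{"tx":-0.008,"ty":0.006,"tz":0.14,"turn":0,"jaw":1},{"tx":-0.008,"ty":0.006,"tz":0.14,"turn":0,"jaw":1}]'

```text
t: 2.85
tool_pos: [0.5173, -0.0127, 0.0645]
orientation: [-2.524, -1.87, 0.0]
force: [-0.7, -0.1, -0.1]
opening: 0.0926
```

```bash
python3 plan.py .5145 -.0115 .061 -17
```

```text
t 2.85 pos [ 0.5173 -0.0127  0.0645] yaw -16.95 tilt 0.02 open 0.0926 F [-0.7 -0.1 -0.1]
tx 0.0011 ty -0.0100 tz 0.0118 turn 0.0003  dist 0.005
```

Request:
drive_tool --steps '[{"tx":0,"ty":0,"tz":0,"turn":0,"jaw":1},{"tx":0,"ty":0,"tz":0,"turn":0,"jaw":1}]'

```text
t: 3.05
tool_pos: [0.5179, -0.013, 0.0652]
orientation: [2.524, 1.869, 0.001]
force: [-0.1, 0.7, 0.1]
opening: 0.0932
```

```bash
python3 plan.py .5145 -.0115 .061 -17;python3 plan.py .5145 -.0115 .061 -17
```

```text
t 3.05 pos [ 0.5179 -0.013   0.0652] yaw -16.97 tilt 0.07 open 0.0932 F [-0.1  0.7  0.1]
tx 0.0013 ty -0.0123 tz 0.0140 turn 0.0002  dist 0.006
t 3.05 pos [ 0.5179 -0.013   0.0652] yaw -16.97 tilt 0.07 open 0.0932 F [-0.1  0.7  0.1]
tx 0.0013 ty -0.0123 tz 0.0140 turn 0.0002  dist 0.006
```

Request:
drive_tool --steps '[{"tx":0.001,"ty":-0.012,"tz":0.014,"turn":0,"jaw":1},{"tx":0.001,"ty":-0.012,"tz":0.014,"turn":0,"jaw":1},{"tx":0.001,"ty":-0.012,"tz":0.014,"turn":0,"jaw":1}]'

```text
t: 3.35
tool_pos: [0.5137, -0.0115, 0.06]
orientation: [-2.525, -1.869, 0.0]
force: [0.1, 0.7, -0.5]
opening: 0.0928
```

```bash
python3 plan.py .5145 -.0115 .061 -17
```

```text
t 3.35 pos [ 0.5137 -0.0115  0.06  ] yaw -16.97 tilt 0.03 open 0.0928 F [ 0.1  0.7 -0.5]
tx 0.0009 ty 0.0025 tz -0.0032 turn 0.0002  dist 0.001
```

Close.

Request:
drive_tool --steps '[{"jaw":0.2,"ty":0.002},{"jaw":0.2,"ty":0.002},{"jaw":0.2,"ty":0.002},{"jaw":0.2,"ty":0.002},{"jaw":0.2,"ty":0.002},{"jaw":0.2,"ty":0.002},{"jaw":0.2,"ty":0.002},{"jaw":0.2,"ty":0.002}]' --force 20

```text
schema error: expected keys jaw, tx, ty, tz, turn
```

```bash
python3 plan.py .5145 -.0115 .15 -17
```

```text
t 3.35 pos [ 0.5137 -0.0115  0.06  ] yaw -16.97 tilt 0.03 open 0.0928 F [ 0.1  0.7 -0.5]
tx 0.0008 ty 0.0024 tz -0.2999 turn 0.0002  dist 0.090
```

Request:
drive_tool --steps '[{"jaw":0.2,"tx":0,"ty":0.002,"tz":0,"turn":0},{"jaw":0.2,"tx":0,"ty":0.002,"tz":0,"turn":0},{"jaw":0.2,"tx":0,"ty":0.002,"tz":0,"turn":0},{"jaw":0.2,"tx":0,"ty":0.002,"tz":0,"turn":0},{"jaw":0.2,"tx":0,"ty":0.002,"tz":0,"turn":0},{"jaw":0.2,"tx":0,"ty":0.002,"tz":0,"turn":0},{"jaw":0.2,"tx":0,"ty":0.002,"tz":0,"turn":0},{"jaw":0.2,"tx":0,"ty":0.002,"tz":0,"turn":0}]' --force 20

```text
t: 4.15
tool_pos: [0.5146, -0.0118, 0.0602]
orientation: [-2.525, -1.869, -0.0]
force: [-0.2, -0.1, -0.8]
opening: 0.0337
```

```bash
python3 plan.py .5145 -.0115 .15 -17
```

```text
t 4.15 pos [ 0.5146 -0.0118  0.0602] yaw -16.97 tilt 0.00 open 0.0337 F [-0.2 -0.1 -0.8]
tx 0.0007 ty -0.0005 tz -0.2992 turn 0.0002  dist 0.090
```

Request:
drive_tool --steps '[{"jaw":0.2,"tx":0,"ty":0,"tz":0,"turn":0},{"jaw":0.2,"tx":0,"ty":0,"tz":0,"turn":0},{"jaw":0.2,"tx":0,"ty":0,"tz":0,"turn":0}]'

```text
t: 4.45
tool_pos: [0.5146, -0.0118, 0.0602]
orientation: [-2.525, -1.869, 0.0]
force: [0.1, -0.4, -0.1]
opening: 0.0299
```

```bash
python3 plan.py .5145 -.0115 .15 -17
```

```text
t 4.45 pos [ 0.5146 -0.0118  0.0602] yaw -16.97 tilt 0.00 open 0.0299 F [ 0.1 -0.4 -0.1]
tx 0.0008 ty -0.0005 tz -0.2993 turn 0.0002  dist 0.090
```

Request:
drive_tool --steps '[{"jaw":0.2,"tx":0,"ty":0,"tz":-0.02,"turn":0},{"jaw":0.2,"tx":0,"ty":0,"tz":-0.06,"turn":0},{"jaw":0.2,"tx":0,"ty":0,"tz":-0.13,"turn":0},{"jaw":0.2,"tx":0,"ty":0,"tz":-0.2,"turn":0},{"jaw":0.2,"tx":0,"ty":0,"tz":-0.27,"turn":0},{"jaw":0.2,"tx":0,"ty":0,"tz":-0.32,"turn":0},{"jaw":0.2,"tx":0,"ty":0,"tz":-0.34,"turn":0},{"jaw":0.2,"tx":0,"ty":0,"tz":-0.34,"turn":0}]'

```text
t: 5.25
tool_pos: [0.5152, -0.0118, 0.1634]
orientation: [2.524, 1.869, 0.002]
force: [-0.2, -0.7, -2.1]
opening: 0.0292
```

```bash
python3 - <<'E'
from meas import *
for n in('top','scene'):
    p,d=robot.read_camera(n);cv2.imwrite(f'pics/{n}2.png',p[:, 150:550])
    z=robot.read_state()['tool_pos'][2]-.0522
    if n=='scene':print(cap(n,p,'red',.5145,-.0115,z))
E
python3 plan.py .5917 .2993 .16 -17;python3 plan.py .56 .16 .16 -17
```

```text
t 5.35 pos [ 0.5141 -0.0117  0.1614] yaw -16.97 tilt 0.06 open 0.0295 F [-0.9 -0.5 -2.4]
tx 1.0671 ty -0.0553 tz 0.0046 turn 0.0002  dist 0.321
t 5.35 pos [ 0.5141 -0.0117  0.1614] yaw -16.97 tilt 0.06 open 0.0295 F [-0.9 -0.5 -2.4]
tx 0.5921 ty -0.0208 tz 0.0047 turn 0.0002  dist 0.178meas.py:27: RuntimeWarning: invalid value encountered in divide
  c=lambda w:np.array([(U*w).sum(),(V*w).sum()])/w.sum()
meas.py:19: RuntimeWarning: invalid value encountered in cast
  u0,v0=np.floor(pr.min(0)-4).astype(int);u1,v1=np.ceil(pr.max(0)+5).astype(int)
bash:   988 Segmentation fault         python3 - <<'E'
from meas import *
for n in('top','scene'):
    p,d=robot.read_camera(n);cv2.imwrite(f'pics/{n}2.png',p[:, 150:550])
    z=robot.read_state()['tool_pos'][2]-.0522
    if n=='scene':print(cap(n,p,'red',.5145,-.0115,z))
E
```

View pics/scene2.png

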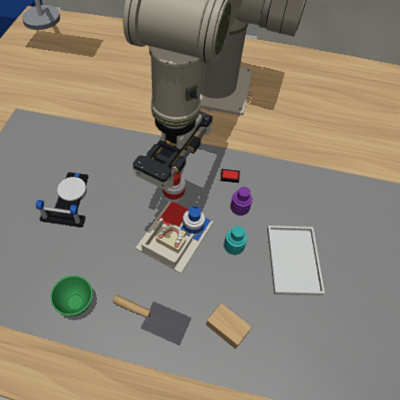

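Request:
drive_tool --steps '[{"jaw":0.2,"tx":0.05,"ty":-0.003,"tz":0,"turn":0},{"jaw":0.2,"tx":0.15,"ty":-0.008,"tz":0,"turn":0},{"jaw":0.2,"tx":0.27,"ty":-0.014,"tz":0,"turn":0},{"jaw":0.2,"tx":0.39,"ty":-0.02,"tz":0,"turn":0},{"jaw":0.2,"tx":0.51,"ty":-0.026,"tz":0,"turn":0},{"jaw":0.2,"tx":0.63,"ty":-0.032,"tz":0,"turn":0},{"jaw":0.2,"tx":0.75,"ty":-0.038,"tz":0,"turn":0},{"jaw":0.2,"tx":0.85,"ty":-0.044,"tz":0,"turn":0},{"jaw":0.2,"tx":0.93,"ty":-0.05,"tz":0,"turn":0},{"jaw":0.2,"tx":0.98,"ty":-0.053,"tz":0,"turn":0},{"jaw":0.2,"tx":1.0,"ty":-0.055,"tz":0,"turn":0},{"jaw":0.2,"tx":1.0,"ty":-0.055,"tz":0,"turn":0}]'

```text
t: 6.55
tool_pos: [0.5859, 0.2804, 0.1614]
orientation: [-2.524, -1.87, 0.002]
force: [0.3, -0.6, -1.0]
opening: 0.0298
```

```bash
python3 plan.py .5917 .2993 .16 -17
```

```text
t 6.55 pos [0.5859 0.2804 0.1614] yaw -16.92 tilt 0.07 open 0.0298 F [ 0.3 -0.6 -1. ]
tx 0.0660 ty 0.0001 tz 0.0047 turn 0.0004  dist 0.020
```

Request:
drive_tool --steps '[{"jaw":0.2,"tx":0.04,"ty":0,"tz":0.02,"turn":0},{"jaw":0.2,"tx":0.066,"ty":0,"tz":0.08,"turn":0},{"jaw":0.2,"tx":0.066,"ty":0,"tz":0.16,"turn":0},{"jaw":0.2,"tx":0.066,"ty":0,"tz":0.24,"turn":0},{"jaw":0.2,"tx":0.066,"ty":0,"tz":0.29,"turn":0},{"jaw":0.2,"tx":0.066,"ty":0,"tz":0.32,"turn":0},{"jaw":0.2,"tx":0.066,"ty":0,"tz":0.32,"turn":0},{"jaw":0.2,"tx":0.066,"ty":0,"tz":0.32,"turn":0}]'

```text
t: 7.35
tool_pos: [0.5927, 0.2991, 0.0669]
orientation: [2.525, 1.869, 0.001]
force: [0.5, 0.6, -1.3]
opening: 0.0296
```

```bash
python3 plan.py .5917 .2993 .0565 -17
```

```text
t 7.35 pos [0.5927 0.2991 0.0669] yaw -16.98 tilt 0.05 open 0.0296 F [ 0.5  0.6 -1.3]
tx -0.0002 ty -0.0033 tz 0.0348 turn 0.0001  dist 0.010
```

Request:
drive_tool --steps '[{"jaw":0.2,"tx":0,"ty":-0.003,"tz":0.015,"turn":0},{"jaw":0.2,"tx":0,"ty":-0.003,"tz":0.025,"turn":0},{"jaw":0.2,"tx":0,"ty":-0.003,"tz":0.031,"turn":0},{"jaw":0.2,"tx":0,"ty":-0.003,"tz":0.034,"turn":0},{"jaw":0.2,"tx":0,"ty":-0.003,"tz":0.036,"turn":0},{"jaw":0.2,"tx":0,"ty":-0.003,"tz":0.036,"turn":0},{"jaw":0.2,"tx":0,"ty":-0.003,"tz":0.036,"turn":0}]'

```text
t: 8.05
tool_pos: [0.5914, 0.2994, 0.0562]
orientation: [-2.525, -1.869, -0.001]
force: [-3.7, 0.3, 6.0]
opening: 0.0295
```

```bash
python3 plan.py .5917 .2993 .0565 -17
```

```text
t 8.05 pos [0.5914 0.2994 0.0562] yaw -16.96 tilt 0.03 open 0.0295 F [-3.7  0.3  6. ]
tx -0.0001 ty 0.0011 tz -0.0009 turn 0.0002  dist 0.000
```

Request:
drive_tool --steps '[{"jaw":0.65,"tx":0,"ty":0,"tz":0,"turn":0},{"jaw":0.65,"tx":0,"ty":0,"tz":0,"turn":0},{"jaw":0.65,"tx":0,"ty":0,"tz":0,"turn":0},{"jaw":0.65,"tx":0,"ty":0,"tz":-0.005,"turn":0},{"jaw":0.65,"tx":0,"ty":0,"tz":-0.05,"turn":0},{"jaw":0.65,"tx":0,"ty":0,"tz":-0.12,"turn":0},{"jaw":0.65,"tx":0,"ty":0,"tz":-0.22,"turn":0},{"jaw":0.65,"tx":0,"ty":0,"tz":-0.3,"turn":0},{"jaw":0.65,"tx":0,"ty":0,"tz":-0.3,"turn":0},{"jaw":0.65,"tx":0,"ty":0,"tz":-0.3,"turn":0}]'

```text
t: 9.05
tool_pos: [0.592, 0.2995, 0.147]
orientation: [2.524, 1.869, 0.004]
force: [-1.0, 0.4, -0.4]
opening: 0.0607
```

```bash
python3 plan.py .5308 .0432 .15 -17;  python3 - <<'E'
from h import *
p,d=robot.read_camera('scene');cv2.imwrite('pics/s3.png',cv2.resize(p[80:320,220:500],None,fx=2.5,fy=2.5))
E
```

```text
t 9.05 pos [0.592  0.2995 0.147 ] yaw -16.97 tilt 0.14 open 0.0607 F [-1.   0.4 -0.4]
tx -0.8765 ty 0.0541 tz -0.0114 turn 0.0002  dist 0.263
```

View pics/s3.png

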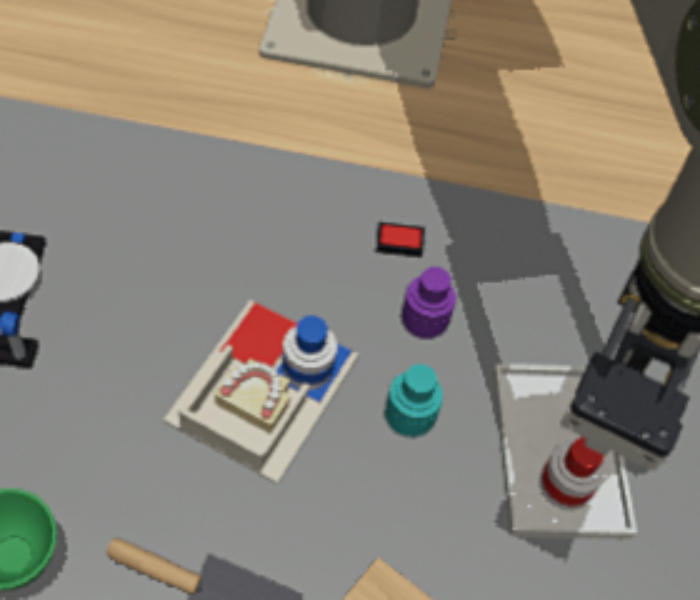

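Request:
drive_tool --steps '[{"jaw":0.65,"tx":-0.15,"ty":0.009,"tz":0,"turn":0},{"jaw":0.65,"tx":-0.3,"ty":0.018,"tz":0,"turn":0},{"jaw":0.65,"tx":-0.45,"ty":0.027,"tz":0,"turn":0},{"jaw":0.65,"tx":-0.6,"ty":0.036,"tz":0,"turn":0},{"jaw":0.65,"tx":-0.75,"ty":0.045,"tz":0,"turn":0},{"jaw":0.65,"tx":-0.85,"ty":0.05,"tz":0.0,"turn":0},{"jaw":0.65,"tx":-0.877,"ty":0.054,"tz":0.06,"turn":0},{"jaw":0.65,"tx":-0.877,"ty":0.054,"tz":0.13,"turn":0},{"jaw":0.65,"tx":-0.877,"ty":0.054,"tz":0.16,"turn":0},{"jaw":0.65,"tx":-0.877,"ty":0.054,"tz":0.16,"turn":0},{"jaw":0.65,"tx":-0.877,"ty":0.054,"tz":0.16,"turn":0}]'

```text
t: 10.2
tool_pos: [0.5298, 0.0432, 0.0973]
orientation: [-2.524, -1.87, 0.001]
force: [0.2, -0.6, -0.4]
opening: 0.0604
```

```bash
python3 plan.py .5308 .0432 .06 -17
```

```text
t 10.20 pos [0.5298 0.0432 0.0973] yaw -16.94 tilt 0.06 open 0.0604 F [ 0.2 -0.6 -0.4]
tx 0.0011 ty 0.0034 tz 0.1243 turn 0.0004  dist 0.037
```

Request:
drive_tool --steps '[{"jaw":0.65,"tx":0.001,"ty":0.003,"tz":0.05,"turn":0},{"jaw":0.65,"tx":0.001,"ty":0.003,"tz":0.09,"turn":0},{"jaw":0.65,"tx":0.001,"ty":0.003,"tz":0.115,"turn":0},{"jaw":0.65,"tx":0.001,"ty":0.003,"tz":0.12,"turn":0},{"jaw":0.65,"tx":0.001,"ty":0.003,"tz":0.12,"turn":0},{"jaw":0.65,"tx":0.001,"ty":0.003,"tz":0.12,"turn":0}]'

```text
t: 10.8
tool_pos: [0.5312, 0.0429, 0.0618]
orientation: [2.525, 1.869, 0.001]
force: [0.8, 0.3, 0.3]
opening: 0.0601
```

```bash
python3 plan.py .5308 .0432 .06 -17
```

```text
t 10.80 pos [0.5312 0.0429 0.0618] yaw -16.97 tilt 0.03 open 0.0601 F [0.8 0.3 0.3]
tx 0.0006 ty -0.0017 tz 0.0059 turn 0.0002  dist 0.002
```

Request:
drive_tool --steps '[{"jaw":0.65,"tx":0,"ty":-0.001,"tz":0.004,"turn":0},{"jaw":0.2,"tx":0,"ty":-0.001,"tz":0.005,"turn":0},{"jaw":0.2,"tx":0,"ty":-0.001,"tz":0.005,"turn":0},{"jaw":0.2,"tx":0,"ty":-0.001,"tz":0.005,"turn":0},{"jaw":0.2,"tx":0,"ty":-0.001,"tz":0.005,"turn":0},{"jaw":0.2,"tx":0,"ty":-0.001,"tz":0.005,"turn":0},{"jaw":0.2,"tx":0,"ty":-0.001,"tz":0.005,"turn":0},{"jaw":0.2,"tx":0,"ty":-0.001,"tz":0.005,"turn":0}]'

```text
t: 11.6
tool_pos: [0.5306, 0.043, 0.06]
orientation: [-2.525, -1.869, -0.0]
force: [-0.3, 0.4, 1.5]
opening: 0.0295
```

```bash
python3 plan.py .5308 .0432 .16 -17
```

```text
t 11.60 pos [0.5306 0.043  0.06  ] yaw -16.97 tilt 0.00 open 0.0295 F [-0.3  0.4  1.5]
tx 0.0009 ty 0.0003 tz -0.3334 turn 0.0002  dist 0.100
```

Lift, with a hold.

Request:
drive_tool --steps '[{"jaw":0.2,"tx":0,"ty":0,"tz":0,"turn":0},{"jaw":0.2,"tx":0,"ty":0,"tz":-0.02,"turn":0},{"jaw":0.2,"tx":0,"ty":0,"tz":-0.06,"turn":0},{"jaw":0.2,"tx":0,"ty":0,"tz":-0.13,"turn":0},{"jaw":0.2,"tx":0,"ty":0,"tz":-0.2,"turn":0},{"jaw":0.2,"tx":0,"ty":0,"tz":-0.27,"turn":0},{"jaw":0.2,"tx":0,"ty":0,"tz":-0.32,"turn":0},{"jaw":0.2,"tx":0,"ty":0,"tz":-0.34,"turn":0},{"jaw":0.2,"tx":0,"ty":0,"tz":-0.34,"turn":0},{"jaw":0.2,"tx":0,"ty":0,"tz":-0.34,"turn":0}]'

```text
t: 12.6
tool_pos: [0.5302, 0.0429, 0.1611]
orientation: [-2.524, -1.869, 0.002]
force: [-0.6, -0.2, -1.6]
opening: 0.0295
```

```bash
python3 plan.py .5213 .2843 .16 -17
```

```text
t 12.60 pos [0.5302 0.0429 0.1611] yaw -16.97 tilt 0.07 open 0.0295 F [-0.6 -0.2 -1.6]
tx 0.7609 ty -0.2630 tz 0.0035 turn 0.0002  dist 0.242
```

Request:
drive_tool --steps '[{"jaw":0.2,"tx":0.05,"ty":-0.017,"tz":0,"turn":0},{"jaw":0.2,"tx":0.15,"ty":-0.052,"tz":0,"turn":0},{"jaw":0.2,"tx":0.27,"ty":-0.093,"tz":0,"turn":0},{"jaw":0.2,"tx":0.39,"ty":-0.135,"tz":0,"turn":0},{"jaw":0.2,"tx":0.51,"ty":-0.176,"tz":0,"turn":0},{"jaw":0.2,"tx":0.62,"ty":-0.214,"tz":0,"turn":0},{"jaw":0.2,"tx":0.7,"ty":-0.242,"tz":0,"turn":0},{"jaw":0.2,"tx":0.745,"ty":-0.258,"tz":0.03,"turn":0},{"jaw":0.2,"tx":0.76,"ty":-0.263,"tz":0.1,"turn":0},{"jaw":0.2,"tx":0.76,"ty":-0.263,"tz":0.18,"turn":0},{"jaw":0.2,"tx":0.76,"ty":-0.263,"tz":0.22,"turn":0},{"jaw":0.2,"tx":0.76,"ty":-0.263,"tz":0.22,"turn":0}]'

```text
t: 13.8
tool_pos: [0.5194, 0.2829, 0.0924]
orientation: [-2.524, -1.868, 0.009]
force: [-1.6, 0.0, -1.2]
opening: 0.0295
```

```bash
python3 plan.py .5213 .2843 .056 -17
```

```text
t 13.80 pos [0.5194 0.2829 0.0924] yaw -16.99 tilt 0.35 open 0.0295 F [-1.6  0.  -1.2]
tx 0.0068 ty 0.0051 tz 0.1213 turn 0.0001  dist 0.036
```

Request:
drive_tool --steps '[{"jaw":0.2,"tx":0.003,"ty":0.002,"tz":0.04,"turn":0},{"jaw":0.2,"tx":0.003,"ty":0.002,"tz":0.07,"turn":0},{"jaw":0.2,"tx":0.003,"ty":0.002,"tz":0.09,"turn":0},{"jaw":0.2,"tx":0.003,"ty":0.002,"tz":0.095,"turn":0},{"jaw":0.2,"tx":0.003,"ty":0.002,"tz":0.095,"turn":0},{"jaw":0.2,"tx":0.003,"ty":0.002,"tz":0.095,"turn":0}]'

```text
t: 14.4
tool_pos: [0.5229, 0.2848, 0.0679]
orientation: [2.525, 1.869, 0.001]
force: [0.0, 0.3, -1.8]
opening: 0.0302
```

```bash
python3 plan.py .5213 .2843 .056 -17
```

```text
t 14.40 pos [0.5229 0.2848 0.0679] yaw -16.97 tilt 0.04 open 0.0302 F [ 0.   0.3 -1.8]
tx -0.0032 ty -0.0046 tz 0.0398 turn 0.0002  dist 0.012
```

Request:
drive_tool --steps '[{"jaw":0.2,"tx":-0.003,"ty":-0.004,"tz":0.018,"turn":0},{"jaw":0.2,"tx":-0.003,"ty":-0.004,"tz":0.03,"turn":0},{"jaw":0.2,"tx":-0.003,"ty":-0.004,"tz":0.036,"turn":0},{"jaw":0.2,"tx":-0.003,"ty":-0.004,"tz":0.039,"turn":0},{"jaw":0.2,"tx":-0.003,"ty":-0.004,"tz":0.04,"turn":0},{"jaw":0.2,"tx":-0.003,"ty":-0.004,"tz":0.04,"turn":0}]'

```text
t: 15.0
tool_pos: [0.521, 0.2844, 0.056]
orientation: [-2.524, -1.869, 0.0]
force: [-4.9, 0.4, 6.3]
opening: 0.0295
```

```bash
python3 plan.py .5213 .2843 .056 -17
```

```text
t 15.00 pos [0.521  0.2844 0.056 ] yaw -16.96 tilt 0.02 open 0.0295 F [-4.9  0.4  6.3]
tx -0.0001 ty 0.0012 tz -0.0001 turn 0.0002  dist 0.000
```

Request:
drive_tool --steps '[{"jaw":0.6,"tx":0,"ty":0,"tz":0,"turn":0},{"jaw":0.6,"tx":0,"ty":0,"tz":0,"turn":0},{"jaw":0.6,"tx":0,"ty":0,"tz":0,"turn":0},{"jaw":0.6,"tx":0,"ty":0,"tz":-0.005,"turn":0},{"jaw":0.6,"tx":0,"ty":0,"tz":-0.05,"turn":0},{"jaw":0.6,"tx":0,"ty":0,"tz":-0.12,"turn":0},{"jaw":0.71,"tx":0,"ty":0,"tz":-0.22,"turn":0},{"jaw":0.71,"tx":0,"ty":0,"tz":-0.3,"turn":0},{"jaw":0.71,"tx":0,"ty":0,"tz":-0.33,"turn":0},{"jaw":0.71,"tx":0,"ty":0,"tz":-0.33,"turn":0}]'

```text
t: 16.0
tool_pos: [0.5224, 0.2848, 0.1569]
orientation: [2.524, 1.869, 0.006]
force: [-0.4, -0.2, 0.2]
opening: 0.0662
```

Run:
```python
from fit import *
for n in('top','scene'):
    p,d=robot.read_camera(n);np.savez(f'{n}4.npz',p=p,d=d)
    cv2.imwrite(f'pics/{n}4.png',p)
    print(n,'pads',pads(n,p))
    b=(.52,.64,-.06,.06)
    for z,k in((.028,'a'),(.040,'b')): cv2.imwrite(f'pics/cast4{k}_{n}.png',orth(n,p,z,b))
```

```text
top pads (array([0.5154, 0.018 ]), [(np.float64(68.4), np.float64(-16.73)), (np.float64(111.8), np.float64(73.27))])
scene pads (array([0.5167, 0.0185]), [(np.float64(68.9), np.float64(-16.88)), (np.float64(111.5), np.float64(73.12))])
```

View pics/scene4.png

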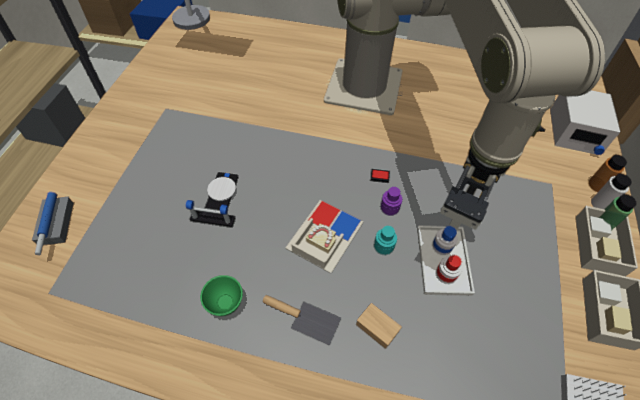

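View pics/cast4a_top.png

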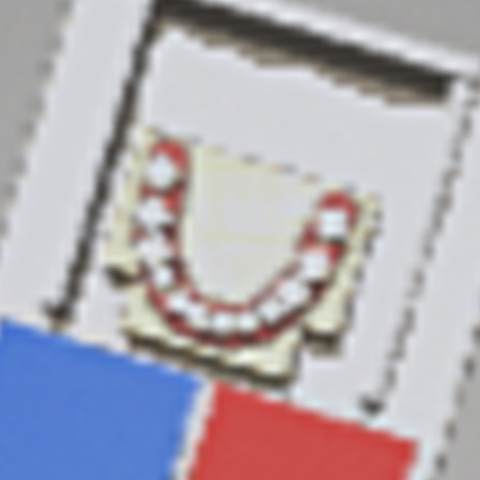

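View pics/cast4a_scene.png

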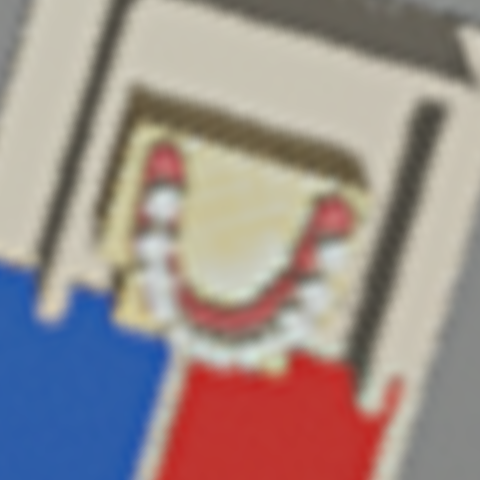

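```bash
cat > castfit.py <<'E'
from fit import *
def castmask(n,p,z,b):
    o=cv2.GaussianBlur(orth(n,p,z,b),(0,0),2); lab=cv2.cvtColor(o,cv2.COLOR_BGR2LAB).astype(int)
    return o,lab
if __name__=='__main__':
    # rotated profile: resample in bay frame
    yaw=np.radians(-16.8); ex=np.array([np.cos(yaw),np.sin(yaw)]); ey=np.array([-ex[1],ex[0]])
    o0=np.array([.516,.0182])+.0625*ex; print('nominal',o0)
    for n in('top','scene'):
        p=np.load(n+'4.npz')['p']; 
        a=np.arange(40,-40,-.25)/1e3; l=np.arange(45,-45,-.25)/1e3
        X,L=np.meshgrid(a,l,indexing='ij')
        P=np.c_[(o0+X[...,None]*ex+L[...,None]*ey).reshape(-1,2),np.full(X.size,.028)]
        uv=proj(n,P).reshape(*X.shape,2).astype(np.float32)
        o=cv2.remap(p,uv[...,0],uv[...,1],cv2.INTER_CUBIC); cv2.imwrite(f'pics/cf_{n}.png',cv2.resize(o,None,fx=2,fy=2))
        lab=cv2.cvtColor(o,cv2.COLOR_BGR2LAB).astype(int)
        # b-channel profile over lateral for a in [8,18] mm behind centre
        r=(a>.005)&(a<.02); print(n,'lat');print([(round(l[i]*1e3,1),int(lab[r,i,2].mean()),int(lab[r,i,0].mean())) for i in range(0,len(l),6)])
        c=(abs(l)<.012); print('ax');print([(round(a[i]*1e3,1),int(lab[i][c][:,2].mean()),int(lab[i][c][:,0].mean())) for i in range(0,len(a),6)])
E
python3 castfit.py
```

```text
nominal [5.75832469e-01 1.35512691e-04]
top lat
[(np.float64(45.0), 125, 217), (np.float64(43.5), 125, 219), (np.float64(42.0), 125, 217), (np.float64(40.5), 125, 188), (np.float64(39.0), 128, 118), (np.float64(37.5), 129, 90), (np.float64(36.0), 128, 141), (np.float64(34.5), 127, 197), (np.float64(33.0), 131, 210), (np.float64(31.5), 137, 207), (np.float64(30.0), 139, 201), (np.float64(28.5), 135, 174), (np.float64(27.0), 130, 172), (np.float64(25.5), 128, 191), (np.float64(24.0), 128, 191), (np.float64(22.5), 133, 170), (np.float64(21.0), 138, 138), (np.float64(19.5), 139, 122), (np.float64(18.0), 136, 144), (np.float64(16.5), 134, 191), (np.float64(15.0), 132, 217), (np.float64(13.5), 131, 218), (np.float64(12.0), 131, 216), (np.float64(10.5), 132, 215), (np.float64(9.0), 132, 214), (np.float64(7.5), 130, 214), (np.float64(6.0), 129, 214), (np.float64(4.5), 128, 214), (np.float64(3.0), 129, 215), (np.float64(1.5), 128, 215), (np.float64(0.0), 128, 215), (np.float64(-1.5), 128, 215), (np.float64(-3.0), 129, 215), (np.float64(-4.5), 129, 215), (np.float64(-6.0), 129, 215), (np.float
[... 5162 characters left out ...]
64(-6.5), 137, 190), (np.float64(-8.0), 137, 189), (np.float64(-9.5), 139, 181), (np.float64(-11.0), 142, 161), (np.float64(-12.5), 143, 136), (np.float64(-14.0), 143, 120), (np.float64(-15.5), 142, 122), (np.float64(-17.0), 140, 129), (np.float64(-18.5), 138, 136), (np.float64(-20.0), 135, 149), (np.float64(-21.5), 134, 174), (np.float64(-23.0), 132, 198), (np.float64(-24.5), 130, 203), (np.float64(-26.0), 130, 185), (np.float64(-27.5), 133, 157), (np.float64(-29.0), 140, 134), (np.float64(-30.5), 146, 124), (np.float64(-32.0), 148, 123), (np.float64(-33.5), 148, 125), (np.float64(-35.0), 147, 127), (np.float64(-36.5), 147, 127), (np.float64(-38.0), 148, 126), (np.float64(-39.5), 147, 125)]
```

View pics/cf_top.png

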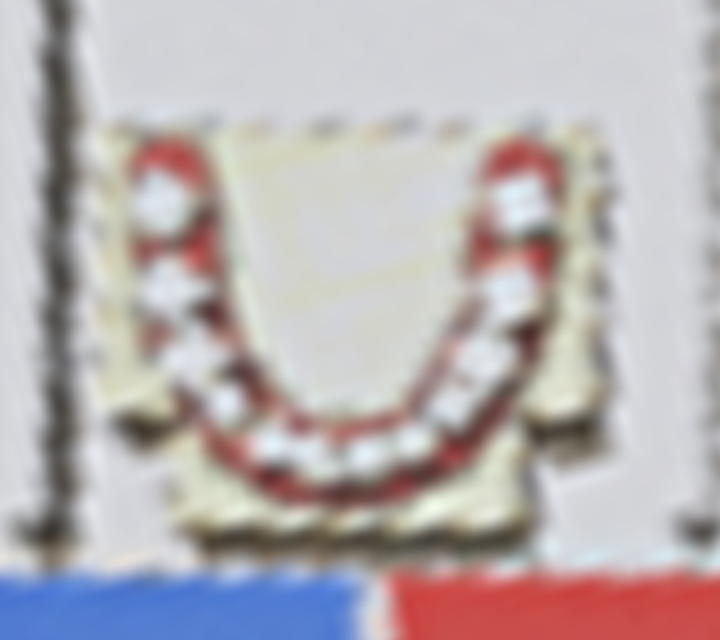

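View pics/cf_scene.png

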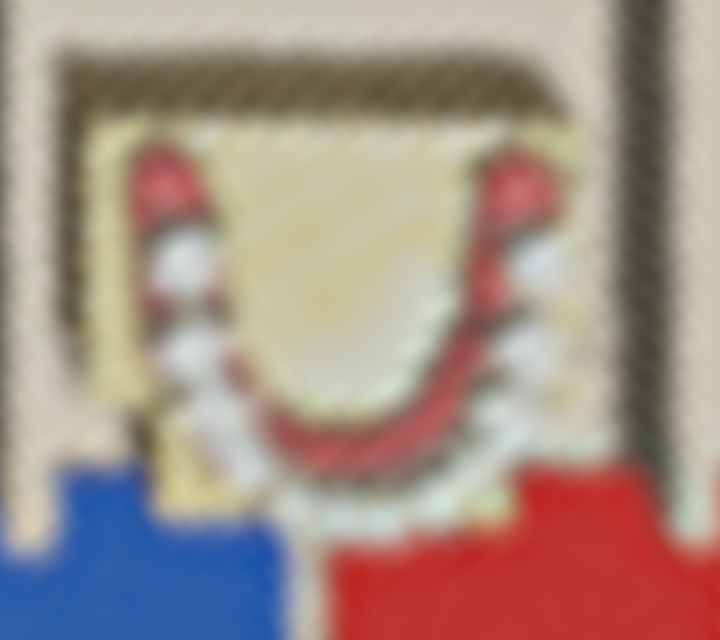

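```bash
python3 plan.py .5760 .0021 .15 -16.8
```

```text
t 16.10 pos [0.5208 0.284  0.1536] yaw -16.97 tilt 0.05 open 0.0661 F [-0.6 -0.6 -0.1]
tx -0.8451 ty 0.4504 tz 0.0122 turn -0.0009  dist 0.287
```

Request:
drive_tool --steps '[{"jaw":0.71,"tx":-0.15,"ty":0.08,"tz":0,"turn":-0.001},{"jaw":0.71,"tx":-0.29,"ty":0.155,"tz":0,"turn":-0.001},{"jaw":0.71,"tx":-0.43,"ty":0.229,"tz":0,"turn":-0.001},{"jaw":0.71,"tx":-0.57,"ty":0.304,"tz":0,"turn":-0.001},{"jaw":0.71,"tx":-0.7,"ty":0.373,"tz":0,"turn":-0.001},{"jaw":0.71,"tx":-0.8,"ty":0.426,"tz":0,"turn":-0.001},{"jaw":0.71,"tx":-0.845,"ty":0.45,"tz":0.04,"turn":-0.001},{"jaw":0.71,"tx":-0.845,"ty":0.45,"tz":0.14,"turn":-0.001},{"jaw":0.71,"tx":-0.845,"ty":0.45,"tz":0.24,"turn":-0.001},{"jaw":0.71,"tx":-0.845,"ty":0.45,"tz":0.28,"turn":-0.001},{"jaw":0.71,"tx":-0.845,"ty":0.45,"tz":0.28,"turn":-0.001},{"jaw":0.71,"tx":-0.845,"ty":0.45,"tz":0.28,"turn":-0.001}]'

```text
t: 17.3
tool_pos: [0.5763, 0.0029, 0.0706]
orientation: [-2.521, -1.874, 0.0]
force: [0.6, -0.0, 1.0]
opening: 0.0663
```

```bash
python3 plan.py .5760 .0021 .0115 -16.8
python3 - <<'E'
from h import *
p,d=robot.read_camera('scene');cv2.imwrite('pics/s5.png',cv2.resize(p[120:290,240:420],None,fx=3.5,fy=3.5))
E
```

```text
t 17.30 pos [0.5763 0.0029 0.0706] yaw -16.75 tilt 0.02 open 0.0663 F [ 0.6 -0.   1. ]
tx -0.0028 ty -0.0001 tz 0.1970 turn 0.0003  dist 0.059
```

View pics/s5.png

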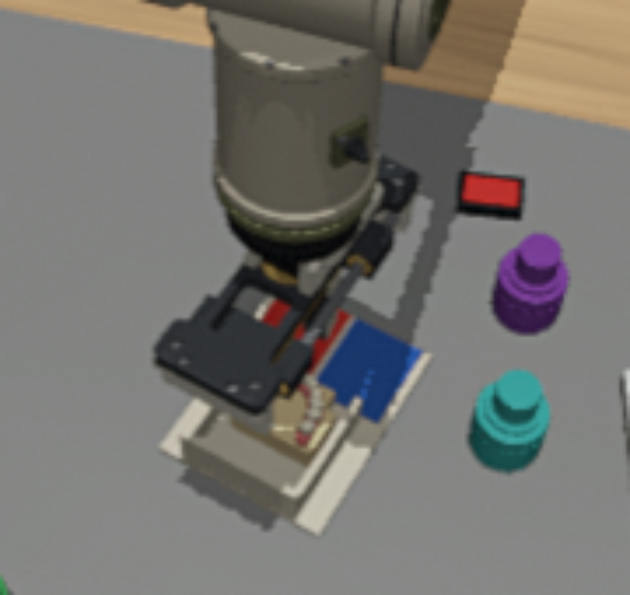

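Aligned over the cast, clear of the look-alikes. Descend to just above the teeth depth, then check.

Request:
drive_tool --steps '[{"jaw":0.71,"tx":-0.002,"ty":0,"tz":0.04,"turn":0},{"jaw":0.71,"tx":-0.002,"ty":0,"tz":0.08,"turn":0},{"jaw":0.71,"tx":-0.002,"ty":0,"tz":0.1,"turn":0},{"jaw":0.71,"tx":-0.002,"ty":0,"tz":0.1,"turn":0},{"jaw":0.71,"tx":-0.002,"ty":0,"tz":0.1,"turn":0}]'

```text
t: 17.85
tool_pos: [0.5759, 0.0018, 0.0401]
orientation: [-2.522, -1.873, 0.001]
force: [0.2, 0.4, -0.2]
opening: 0.066
```

```bash
python3 plan.py .5760 .0021 .0115 -16.8
```

```text
t 17.85 pos [0.5759 0.0018 0.0401] yaw -16.79 tilt 0.04 open 0.0660 F [ 0.2  0.4 -0.2]
tx 0.0012 ty 0.0001 tz 0.0955 turn 0.0000  dist 0.029
```

Request:
drive_tool --steps '[{"jaw":0.71,"tx":0.001,"ty":0,"tz":0.03,"turn":0},{"jaw":0.71,"tx":0.001,"ty":0,"tz":0.055,"turn":0},{"jaw":0.71,"tx":0.001,"ty":0,"tz":0.075,"turn":0},{"jaw":0.71,"tx":0.001,"ty":0,"tz":0.086,"turn":0},{"jaw":0.71,"tx":0.001,"ty":0,"tz":0.09,"turn":0},{"jaw":0.71,"tx":0.001,"ty":0,"tz":0.09,"turn":0},{"jaw":0.71,"tx":0.001,"ty":0,"tz":0.09,"turn":0}]'

```text
t: 18.55
tool_pos: [0.5764, 0.0021, 0.0137]
orientation: [2.522, 1.873, 0.0]
force: [1.1, -0.2, -0.2]
opening: 0.066
```

```bash
python3 plan.py .5760 .0021 .0115 -16.8
```

```text
t 18.55 pos [0.5764 0.0021 0.0137] yaw -16.78 tilt 0.02 open 0.0660 F [ 1.1 -0.2 -0.2]
tx -0.0003 ty -0.0014 tz 0.0073 turn 0.0001  dist 0.002
```

Request:
drive_tool --steps '[{"jaw":0.71,"tx":0,"ty":0,"tz":0.006,"turn":0},{"jaw":0.71,"tx":0,"ty":0,"tz":0.006,"turn":0},{"jaw":0.45,"tx":0,"ty":0,"tz":0.006,"turn":0},{"jaw":0.45,"tx":0,"ty":0,"tz":0.006,"turn":0},{"jaw":0.45,"tx":0,"ty":0,"tz":0.006,"turn":0},{"jaw":0.45,"tx":0,"ty":0,"tz":0.006,"turn":0},{"jaw":0.45,"tx":0,"ty":0,"tz":0.006,"turn":0},{"jaw":0.45,"tx":0,"ty":0,"tz":0.006,"turn":0}]' --force 25

```text
t: 19.35
tool_pos: [0.5762, 0.0021, 0.0117]
orientation: [-2.522, -1.873, 0.0]
force: [-0.7, -0.3, 0.8]
opening: 0.0499
```

```bash
python3 plan.py .5760 .0021 .14 -16.8
```

```text
t 19.35 pos [0.5762 0.0021 0.0117] yaw -16.79 tilt 0.01 open 0.0499 F [-0.7 -0.3  0.8]
tx -0.0001 ty -0.0006 tz -0.4277 turn 0.0001  dist 0.128
```

Request:
drive_tool --steps '[{"jaw":0.45,"tx":0,"ty":0,"tz":-0.02,"turn":0},{"jaw":0.45,"tx":0,"ty":0,"tz":-0.05,"turn":0},{"jaw":0.45,"tx":0,"ty":0,"tz":-0.1,"turn":0},{"jaw":0.45,"tx":0,"ty":0,"tz":-0.17,"turn":0},{"jaw":0.45,"tx":0,"ty":0,"tz":-0.24,"turn":0},{"jaw":0.45,"tx":0,"ty":0,"tz":-0.31,"turn":0},{"jaw":0.45,"tx":0,"ty":0,"tz":-0.36,"turn":0},{"jaw":0.45,"tx":0,"ty":0,"tz":-0.38,"turn":0},{"jaw":0.45,"tx":0,"ty":0,"tz":-0.38,"turn":0},{"jaw":0.45,"tx":0,"ty":0,"tz":-0.38,"turn":0}]'

```text
t: 20.35
tool_pos: [0.5757, 0.0021, 0.1248]
orientation: [-2.521, -1.873, 0.001]
force: [0.6, 0.4, -1.5]
opening: 0.0499
```

```bash
python3 plan.py .5025 -.2813 .125 5.6
python3 - <<'E'
from h import *
p,d=robot.read_camera('scene');cv2.imwrite('pics/s6.png',cv2.resize(p[100:270,240:420],None,fx=3.5,fy=3.5))
E
```

```text
t 20.35 pos [0.5757 0.0021 0.1248] yaw -16.79 tilt 0.07 open 0.0499 F [ 0.6  0.4 -1.5]
tx -0.9748 ty 0.0393 tz -0.0004 turn -0.1244  dist 0.293
```

View pics/s6.png

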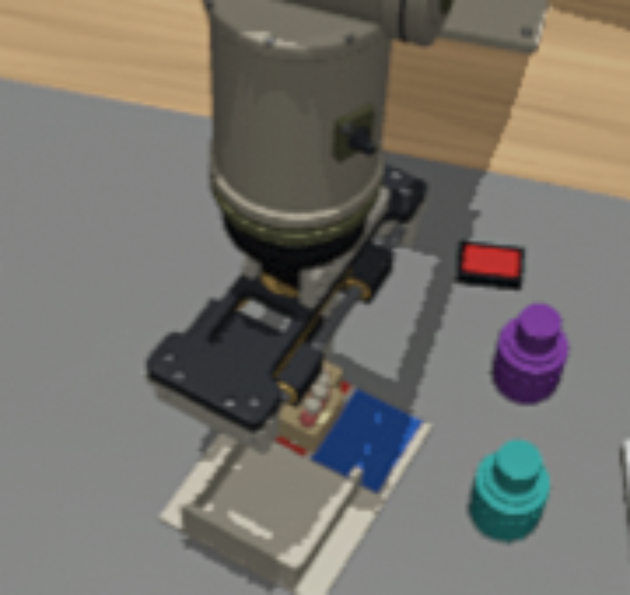

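Request:
drive_tool --steps '[{"jaw":0.45,"tx":-0.05,"ty":0.002,"tz":0,"turn":-0.005},{"jaw":0.45,"tx":-0.14,"ty":0.006,"tz":0,"turn":-0.02},{"jaw":0.45,"tx":-0.25,"ty":0.01,"tz":0,"turn":-0.035},{"jaw":0.45,"tx":-0.36,"ty":0.015,"tz":0,"turn":-0.05},{"jaw":0.45,"tx":-0.47,"ty":0.02,"tz":0,"turn":-0.065},{"jaw":0.45,"tx":-0.58,"ty":0.024,"tz":0,"turn":-0.08},{"jaw":0.45,"tx":-0.69,"ty":0.028,"tz":0,"turn":-0.095},{"jaw":0.45,"tx":-0.8,"ty":0.032,"tz":0,"turn":-0.107},{"jaw":0.45,"tx":-0.9,"ty":0.036,"tz":0,"turn":-0.118},{"jaw":0.45,"tx":-0.96,"ty":0.039,"tz":0,"turn":-0.1245},{"jaw":0.45,"tx":-0.975,"ty":0.039,"tz":0,"turn":-0.1245},{"jaw":0.45,"tx":-0.975,"ty":0.039,"tz":0,"turn":-0.1245}]'

```text
t: 21.6
tool_pos: [0.5022, -0.2812, 0.1245]
orientation: [-2.111, -2.324, 0.0]
force: [0.2, 0.0, -1.9]
opening: 0.0498
```

Request:
drive_tool --steps '[{"jaw":0.45,"tx":0,"ty":0,"tz":0,"turn":0},{"jaw":0.45,"tx":0,"ty":0,"tz":0,"turn":0}]'

```text
t: 21.8
tool_pos: [0.5032, -0.2802, 0.1254]
orientation: [-2.108, -2.328, -0.0]
force: [-0.0, 0.0, -1.0]
opening: 0.0495
```

```bash
python3 plan.py .5025 -.2813 .0257 5.6
python3 - <<'E'
from fit import *
for n in ('scene','top'):
    p,d=robot.read_camera(n);cv2.imwrite(f'pics/{n}7.png',p);np.savez(f'{n}7.npz',p=p)
p0,p=np.load('scene7.npz')['p'],np.load('top7.npz')['p']
cv2.imwrite('pics/m7.png',np.hstack([cv2.resize(p0[120:260,160:280],(384,448)),cv2.resize(p[110:250,380:500],(384,448))]))
E
```

```text
t 21.80 pos [ 0.5032 -0.2802  0.1254] yaw 5.68 tilt 0.04 open 0.0495 F [-0.  0. -1.]
tx -0.0037 ty -0.0026 tz 0.3322 turn 0.0004  dist 0.100
```

View pics/m7.png

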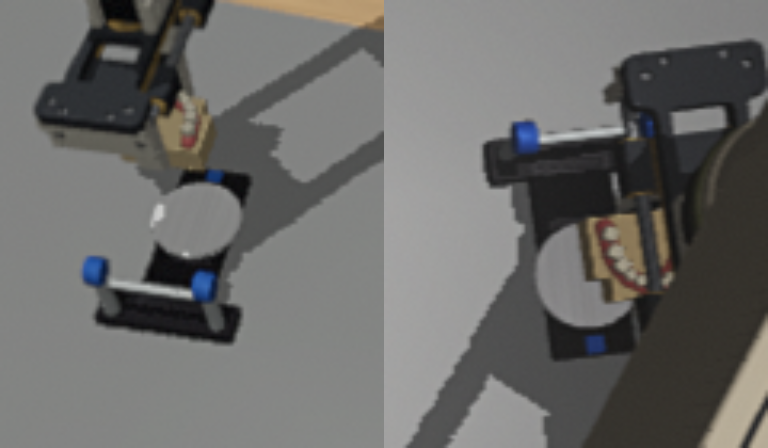

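Run:
```python
from fit import *
p=np.load('top7.npz')['p'];P=[ .5032,-.2802];yaw=np.radians(5.65);ex=np.array([np.cos(yaw),np.sin(yaw)]);ey=np.array([-ex[1],ex[0]])
ims=[]
for n in('top','scene'):
    p=np.load(n+'7.npz')['p']
    a=np.arange(40,-40,-.25)/1e3; l=np.arange(45,-45,-.25)/1e3
    X,L=np.meshgrid(a,l,indexing='ij')
    Q=np.c_[(P+X[...,None]*ex+L[...,None]*ey).reshape(-1,2),np.full(X.size,.1417)]
    uv=proj(n,Q).reshape(*X.shape,2).astype(np.float32)
    ims.append(cv2.remap(p,uv[...,0],uv[...,1],cv2.INTER_CUBIC))
cv2.imwrite('pics/cf7.png',np.hstack(ims))
```

```text
(no output)
```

View pics/cf7.png

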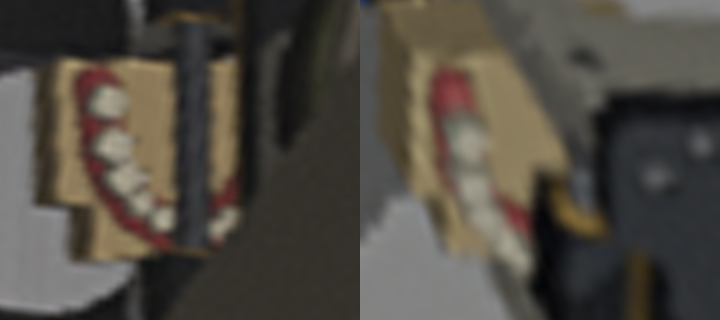

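Request:
drive_tool --steps '[{"jaw":0.45,"tx":-0.003,"ty":-0.003,"tz":0.03,"turn":0},{"jaw":0.45,"tx":-0.003,"ty":-0.003,"tz":0.09,"turn":0},{"jaw":0.45,"tx":-0.003,"ty":-0.003,"tz":0.16,"turn":0},{"jaw":0.45,"tx":-0.003,"ty":-0.003,"tz":0.22,"turn":0},{"jaw":0.45,"tx":-0.003,"ty":-0.003,"tz":0.27,"turn":0},{"jaw":0.45,"tx":-0.003,"ty":-0.003,"tz":0.295,"turn":0},{"jaw":0.45,"tx":-0.003,"ty":-0.003,"tz":0.305,"turn":0},{"jaw":0.45,"tx":-0.003,"ty":-0.003,"tz":0.305,"turn":0},{"jaw":0.45,"tx":-0.003,"ty":-0.003,"tz":0.305,"turn":0},{"jaw":0.45,"tx":-0.003,"ty":-0.003,"tz":0.305,"turn":0}]'

```text
t: 22.9
tool_pos: [0.5028, -0.2828, 0.0352]
orientation: [2.109, 2.326, 0.0]
force: [-0.6, -0.2, -0.9]
opening: 0.0498
```

```bash
python3 plan.py .5025 -.2813 .0257 5.6
```

```text
t 22.90 pos [ 0.5028 -0.2828  0.0352] yaw 5.62 tilt 0.10 open 0.0498 F [-0.6 -0.2 -0.9]
tx 0.0051 ty -0.0005 tz 0.0316 turn 0.0001  dist 0.010
```

Request:
drive_tool --steps '[{"jaw":0.45,"tx":0.005,"ty":0,"tz":0.012,"turn":0},{"jaw":0.45,"tx":0.005,"ty":0,"tz":0.02,"turn":0},{"jaw":0.45,"tx":0.005,"ty":0,"tz":0.023,"turn":0},{"jaw":0.45,"tx":0.005,"ty":0,"tz":0.023,"turn":0},{"jaw":0.45,"tx":0.005,"ty":0,"tz":0.023,"turn":0}]'

```text
t: 23.4
tool_pos: [0.502, -0.2808, 0.0272]
orientation: [-2.11, -2.328, 0.0]
force: [0.5, -0.2, -1.6]
opening: 0.0498
```

```bash
python3 plan.py .5025 -.2813 .0257 5.6
```

```text
t 23.40 pos [ 0.502  -0.2808  0.0272] yaw 5.62 tilt 0.00 open 0.0498 F [ 0.5 -0.2 -1.6]
tx -0.0017 ty 0.0016 tz 0.0050 turn 0.0001  dist 0.002
```

Request:
drive_tool --steps '[{"jaw":0.45,"tx":-0.0015,"ty":0.0015,"tz":0.002,"turn":0},{"jaw":0.45,"tx":-0.0015,"ty":0.0015,"tz":0.004,"turn":0},{"jaw":0.45,"tx":-0.0015,"ty":0.0015,"tz":0.005,"turn":0},{"jaw":0.45,"tx":-0.0015,"ty":0.0015,"tz":0.005,"turn":0},{"jaw":0.45,"tx":-0.0015,"ty":0.0015,"tz":0.005,"turn":0}]'

```text
t: 23.9
tool_pos: [0.5024, -0.2813, 0.0257]
orientation: [-2.11, -2.328, 0.0]
force: [-0.1, 0.2, -0.9]
opening: 0.0496
```

```bash
python3 plan.py .5025 -.2813 .0257 5.6
```

```text
t 23.90 pos [ 0.5024 -0.2813  0.0257] yaw 5.62 tilt 0.00 open 0.0496 F [-0.1  0.2 -0.9]
tx -0.0001 ty 0.0002 tz 0.0001 turn 0.0001  dist 0.000
```

Not yet loaded; creep down until contact.

Request:
drive_tool --steps '[{"jaw":0.45,"tx":0,"ty":0,"tz":0.001,"turn":0},{"jaw":0.45,"tx":0,"ty":0,"tz":0.0025,"turn":0},{"jaw":0.45,"tx":0,"ty":0,"tz":0.0025,"turn":0}]'

```text
t: 24.2
tool_pos: [0.5025, -0.2813, 0.0257]
orientation: [-2.11, -2.328, 0.0]
force: [-3.2, 2.4, 5.6]
opening: 0.05
```

```bash
python3 plan.py .5025 -.2813 .0257 5.6
```

```text
t 24.20 pos [ 0.5025 -0.2813  0.0257] yaw 5.63 tilt 0.01 open 0.0500 F [-3.2  2.4  5.6]
tx -0.0001 ty 0.0001 tz -0.0001 turn 0.0001  dist 0.000
```

Request:
drive_tool --steps '[{"jaw":0.55,"tx":0,"ty":0,"tz":0,"turn":0},{"jaw":0.6,"tx":0,"ty":0,"tz":0,"turn":0},{"jaw":0.7,"tx":0,"ty":0,"tz":0,"turn":0},{"jaw":0.7,"tx":0,"ty":0,"tz":0,"turn":0},{"jaw":0.7,"tx":0,"ty":0,"tz":-0.01,"turn":0},{"jaw":0.7,"tx":0,"ty":0,"tz":-0.06,"turn":0},{"jaw":0.7,"tx":0,"ty":0,"tz":-0.13,"turn":0},{"jaw":0.7,"tx":0,"ty":0,"tz":-0.25,"turn":0},{"jaw":0.7,"tx":0,"ty":0,"tz":-0.38,"turn":0},{"jaw":0.7,"tx":0,"ty":0,"tz":-0.45,"turn":0},{"jaw":0.7,"tx":0,"ty":0,"tz":-0.45,"turn":0}]'

```text
t: 25.3
tool_pos: [0.505, -0.283, 0.1662]
orientation: [2.104, 2.321, 0.002]
force: [0.5, -0.3, 0.2]
opening: 0.0653
```

```bash
python3 plan.py .5 .02 .16 -16.8
```

```text
t 25.30 pos [ 0.505  -0.283   0.1662] yaw 5.62 tilt 0.52 open 0.0653 F [ 0.5 -0.3  0.2]
tx 1.0068 ty 0.0822 tz 0.0153 turn 0.1246  dist 0.303
```

Request:
drive_tool --steps '[{"jaw":0.65,"tx":0.15,"ty":0.01,"tz":0,"turn":0.0},{"jaw":0.65,"tx":0.3,"ty":0.03,"tz":0,"turn":0.03},{"jaw":0.65,"tx":0.45,"ty":0.04,"tz":0,"turn":0.06},{"jaw":0.65,"tx":0.6,"ty":0.05,"tz":0,"turn":0.09},{"jaw":0.65,"tx":0.75,"ty":0.07,"tz":0,"turn":0.12},{"jaw":0.65,"tx":0.9,"ty":0.08,"tz":0,"turn":0.125},{"jaw":0.65,"tx":1.0,"ty":0.08,"tz":0,"turn":0.125},{"jaw":0.65,"tx":1.0,"ty":0.08,"tz":0,"turn":0.125},{"jaw":0.65,"tx":1.0,"ty":0.08,"tz":0,"turn":0.125}]'

```text
t: 26.2
tool_pos: [0.4966, 0.02, 0.1596]
orientation: [-2.521, -1.874, 0.001]
force: [0.1, -0.5, -0.5]
opening: 0.0605
```

```bash
python3 plan.py .5213 .2843 .16 -16.8
python3 - <<'E'
from fit import *
P=[ .5025,-.2813];yaw=np.radians(5.62);ex=np.array([np.cos(yaw),np.sin(yaw)]);ey=np.array([-ex[1],ex[0]])
ims=[]
for n in('top','scene'):
    p,d=robot.read_camera(n);cv2.imwrite(f'pics/{n}8.png',p);np.savez(f'{n}8.npz',p=p)
    a=np.arange(60,-60,-.25)/1e3; l=np.arange(45,-45,-.25)/1e3
    X,L=np.meshgrid(a,l,indexing='ij')
    for z in(.042,.02):
        Q=np.c_[(P+X[...,None]*ex+L[...,None]*ey).reshape(-1,2),np.full(X.size,z)]
        uv=proj(n,Q).reshape(*X.shape,2).astype(np.float32)
        im=cv2.remap(p,uv[...,0],uv[...,1],cv2.INTER_CUBIC)
        r=(lambda a0,l0:(int((45-l0)*4),int((60-a0)*4)))
        if z==.042:
            q=im.copy();cv2.rectangle(q,r(25,31),r(-25,-31),(0,255,0),1)
        else:
            q=im.copy();cv2.circle(q,r(0,0),144,(0,255,0),1)
        ims+= [q]
cv2.imwrite('pics/c8_top.png',np.hstack(ims[:2]));cv2.imwrite('pics/c8_scene.png',np.hstack(ims[2:]))
E
```

```text
t 26.20 pos [0.4966 0.02   0.1596] yaw -16.76 tilt 0.04 open 0.0605 F [ 0.1 -0.5 -0.5]
tx 0.8673 ty -0.1751 tz -0.0017 turn 0.0002  dist 0.265
```

View pics/c8_top.png

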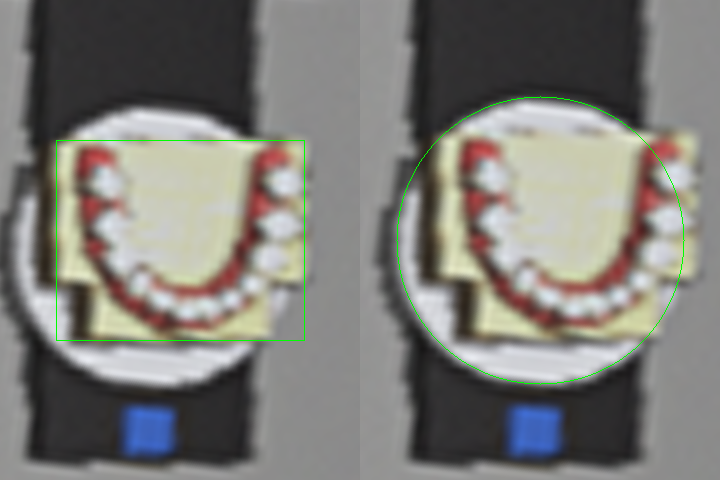

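View pics/c8_scene.png

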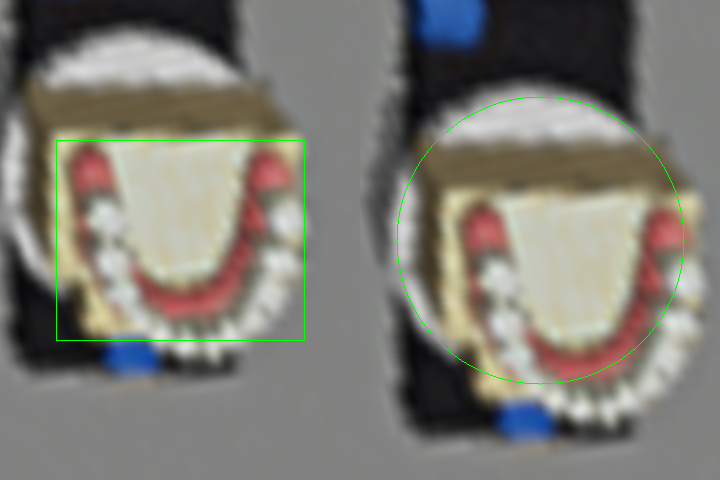

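Run:
```python
from fit import *
P=np.array([ .5025,-.2813])
for f,n in(('top8','top'),('top0','top'),('scene8','scene'),('scene0','scene')):
    p=np.load(f+'.npz')['p']; g=cv2.cvtColor(p,cv2.COLOR_BGR2GRAY)
    def I(c,th,r):
        Q=np.c_[c[0]+r*np.cos(th),c[1]+r*np.sin(th),np.full(len(r),.02)]
        uv=proj(n,Q).astype(np.float32)[None];return cv2.remap(g,uv[...,0],uv[...,1],cv2.INTER_LINEAR)[0].astype(float)
    r=np.arange(.028,.045,.00025);pts=[];angs=[]
    for dg in range(0,360,3):
        th=np.radians(dg+5.6);v=cv2.GaussianBlur(I(P,np.full(len(r),th),r)[None],(0,0),2)[0]
        gd=np.gradient(v);i=np.argmin(gd)
        if gd[i]<-6 and 3<i<len(r)-4 and v[:i].max()>150: pts.append((P[0]+r[i]*np.cos(th),P[1]+r[i]*np.sin(th)));angs.append(dg)
    pts=np.array(pts)
    s=least_squares(lambda q:np.hypot(pts[:,0]-q[0],pts[:,1]-q[1])-.036,P,loss='soft_l1',f_scale=.0005)
    print(f,len(pts),s.x.round(4),np.abs(s.fun).mean(), angs[::6])
```

```text
top8 89 [ 0.5018 -0.2816] 0.0006529727370429342 [0, 18, 36, 54, 84, 102, 120, 138, 156, 174, 192, 210, 252, 327, 345]
top0 90 [ 0.5018 -0.2818] 0.0004603596943389473 [0, 18, 36, 54, 75, 93, 111, 129, 147, 165, 183, 201, 219, 324, 342]
scene8 58 [ 0.5035 -0.2795] 0.0018642760079850928 [0, 18, 39, 84, 120, 138, 165, 186, 330, 348]
scene0 79 [ 0.5032 -0.2799] 0.0007250942620014119 [0, 18, 42, 60, 78, 114, 132, 150, 168, 189, 207, 321, 339, 357]
```

Request:
drive_tool --steps '[{"jaw":0.62,"tx":0.14,"ty":-0.028,"tz":0,"turn":0},{"jaw":0.62,"tx":0.28,"ty":-0.057,"tz":0,"turn":0},{"jaw":0.62,"tx":0.43,"ty":-0.087,"tz":0,"turn":0},{"jaw":0.62,"tx":0.58,"ty":-0.117,"tz":0,"turn":0},{"jaw":0.62,"tx":0.73,"ty":-0.147,"tz":0,"turn":0},{"jaw":0.62,"tx":0.83,"ty":-0.167,"tz":0,"turn":0},{"jaw":0.62,"tx":0.867,"ty":-0.175,"tz":0.03,"turn":0},{"jaw":0.62,"tx":0.867,"ty":-0.175,"tz":0.12,"turn":0},{"jaw":0.62,"tx":0.867,"ty":-0.175,"tz":0.2,"turn":0},{"jaw":0.62,"tx":0.867,"ty":-0.175,"tz":0.2,"turn":0},{"jaw":0.62,"tx":0.867,"ty":-0.175,"tz":0.2,"turn":0}]'

```text
t: 27.4
tool_pos: [0.5222, 0.2822, 0.0994]
orientation: [-2.525, -1.869, 0.003]
force: [-0.1, 0.3, 0.6]
opening: 0.0574
```

```bash
python3 plan.py .5211 .2844 .056 -16.8
```

```text
t 27.40 pos [0.5222 0.2822 0.0994] yaw -16.97 tilt 0.12 open 0.0574 F [-0.1  0.3  0.6]
tx 0.0062 ty -0.0053 tz 0.1448 turn -0.0010  dist 0.044
```

Request:
drive_tool --steps '[{"jaw":0.62,"tx":0.006,"ty":-0.004,"tz":0.05,"turn":-0.001},{"jaw":0.62,"tx":0.006,"ty":-0.004,"tz":0.1,"turn":-0.001},{"jaw":0.62,"tx":0.006,"ty":-0.004,"tz":0.135,"turn":-0.001},{"jaw":0.62,"tx":0.006,"ty":-0.004,"tz":0.14,"turn":-0.001},{"jaw":0.62,"tx":0.006,"ty":-0.004,"tz":0.14,"turn":-0.001},{"jaw":0.62,"tx":0.006,"ty":-0.004,"tz":0.14,"turn":-0.001}]'

```text
t: 28.0
tool_pos: [0.5219, 0.2861, 0.0584]
orientation: [2.52, 1.875, 0.001]
force: [0.4, 0.9, 0.5]
opening: 0.0574
```

```bash
python3 plan.py .5211 .2844 .056 -16.8
```

```text
t 28.00 pos [0.5219 0.2861 0.0584] yaw -16.69 tilt 0.04 open 0.0574 F [0.4 0.9 0.5]
tx -0.0061 ty -0.0010 tz 0.0081 turn 0.0006  dist 0.003
```

Request:
drive_tool --steps '[{"jaw":0.62,"tx":-0.005,"ty":-0.001,"tz":0.007,"turn":0},{"jaw":0.62,"tx":-0.005,"ty":-0.001,"tz":0.007,"turn":0},{"jaw":0.2,"tx":-0.005,"ty":-0.001,"tz":0.007,"turn":0},{"jaw":0.2,"tx":-0.005,"ty":-0.001,"tz":0.007,"turn":0},{"jaw":0.2,"tx":-0.005,"ty":-0.001,"tz":0.007,"turn":0},{"jaw":0.2,"tx":-0.005,"ty":-0.001,"tz":0.007,"turn":0},{"jaw":0.2,"tx":-0.005,"ty":-0.001,"tz":0.007,"turn":0},{"jaw":0.2,"tx":-0.005,"ty":-0.001,"tz":0.007,"turn":0},{"jaw":0.2,"tx":-0.005,"ty":-0.001,"tz":0.007,"turn":0},{"jaw":0.2,"tx":-0.005,"ty":-0.001,"tz":0.007,"turn":0}]' --force 20

```text
t: 29.0
tool_pos: [0.5209, 0.2846, 0.0559]
orientation: [-2.52, -1.875, 0.0]
force: [-0.2, -0.2, -0.1]
opening: 0.0297
```

```bash
python3 plan.py .5211 .2844 .16 -16.8
```

```text
t 29.00 pos [0.5209 0.2846 0.0559] yaw -16.70 tilt 0.00 open 0.0297 F [-0.2 -0.2 -0.1]
tx -0.0003 ty 0.0009 tz -0.3470 turn 0.0006  dist 0.104
```

Request:
drive_tool --steps '[{"jaw":0.2,"tx":0,"ty":0,"tz":-0.02,"turn":0},{"jaw":0.2,"tx":0,"ty":0,"tz":-0.06,"turn":0},{"jaw":0.2,"tx":0,"ty":0,"tz":-0.13,"turn":0},{"jaw":0.2,"tx":0,"ty":0,"tz":-0.2,"turn":0},{"jaw":0.2,"tx":0,"ty":0,"tz":-0.27,"turn":0},{"jaw":0.2,"tx":0,"ty":0,"tz":-0.33,"turn":0},{"jaw":0.2,"tx":0,"ty":0,"tz":-0.35,"turn":0},{"jaw":0.2,"tx":0,"ty":0,"tz":-0.35,"turn":0},{"jaw":0.2,"tx":0,"ty":0,"tz":-0.35,"turn":0}]'

```text
t: 29.9
tool_pos: [0.5205, 0.2843, 0.1602]
orientation: [-2.52, -1.875, 0.001]
force: [-0.5, -0.7, -1.8]
opening: 0.0296
```

```bash
python3 plan.py .5313 .0436 .16 -16.8
```

```text
t 29.90 pos [0.5205 0.2843 0.1602] yaw -16.70 tilt 0.05 open 0.0296 F [-0.5 -0.7 -1.8]
tx -0.7583 ty 0.2650 tz 0.0010 turn 0.0006  dist 0.241
```

Request:
drive_tool --steps '[{"jaw":0.2,"tx":-0.05,"ty":0.017,"tz":0,"turn":0},{"jaw":0.2,"tx":-0.15,"ty":0.052,"tz":0,"turn":0},{"jaw":0.2,"tx":-0.27,"ty":0.094,"tz":0,"turn":0},{"jaw":0.2,"tx":-0.39,"ty":0.136,"tz":0,"turn":0},{"jaw":0.2,"tx":-0.51,"ty":0.178,"tz":0,"turn":0},{"jaw":0.2,"tx":-0.62,"ty":0.217,"tz":0,"turn":0},{"jaw":0.2,"tx":-0.7,"ty":0.245,"tz":0,"turn":0},{"jaw":0.2,"tx":-0.745,"ty":0.26,"tz":0.03,"turn":0},{"jaw":0.2,"tx":-0.758,"ty":0.265,"tz":0.1,"turn":0},{"jaw":0.2,"tx":-0.758,"ty":0.265,"tz":0.17,"turn":0},{"jaw":0.2,"tx":-0.758,"ty":0.265,"tz":0.2,"turn":0},{"jaw":0.2,"tx":-0.758,"ty":0.265,"tz":0.2,"turn":0}]'

```text
t: 31.1
tool_pos: [0.5296, 0.044, 0.0983]
orientation: [-2.518, -1.874, 0.006]
force: [0.3, 0.0, -0.9]
opening: 0.0296
```

Request:
drive_tool --steps '[{"jaw":0.2,"tx":0,"ty":0,"tz":0.05,"turn":0},{"jaw":0.2,"tx":0,"ty":0,"tz":0.09,"turn":0},{"jaw":0.2,"tx":0,"ty":0,"tz":0.1,"turn":0},{"jaw":0.2,"tx":0,"ty":0,"tz":0.1,"turn":0},{"jaw":0.2,"tx":0,"ty":0,"tz":0.1,"turn":0}]'

```text
t: 31.6
tool_pos: [0.532, 0.0439, 0.0712]
orientation: [2.52, 1.875, 0.001]
force: [1.4, -0.3, -1.1]
opening: 0.0294
```

```bash
python3 plan.py .5313 .0436 .06 -16.8
```

```text
t 31.60 pos [0.532  0.0439 0.0712] yaw -16.69 tilt 0.03 open 0.0294 F [ 1.4 -0.3 -1.1]
tx -0.0017 ty -0.0019 tz 0.0374 turn 0.0006  dist 0.011
```

Request:
drive_tool --steps '[{"jaw":0.2,"tx":-0.0015,"ty":-0.002,"tz":0.016,"turn":0},{"jaw":0.2,"tx":-0.0015,"ty":-0.002,"tz":0.027,"turn":0},{"jaw":0.2,"tx":-0.0015,"ty":-0.002,"tz":0.033,"turn":0},{"jaw":0.2,"tx":-0.0015,"ty":-0.002,"tz":0.034,"turn":0},{"jaw":0.2,"tx":-0.0015,"ty":-0.002,"tz":0.034,"turn":0}]'

```text
t: 32.1
tool_pos: [0.531, 0.0436, 0.0607]
orientation: [-2.52, -1.875, 0.0]
force: [0.3, -0.1, -2.1]
opening: 0.0293
```

```bash
python3 plan.py .5313 .0436 .06 -16.8
```

```text
t 32.10 pos [0.531  0.0436 0.0607] yaw -16.70 tilt 0.00 open 0.0293 F [ 0.3 -0.1 -2.1]
tx 0.0003 ty 0.0010 tz 0.0022 turn 0.0006  dist 0.001
```

Request:
drive_tool --steps '[{"jaw":0.2,"tx":0,"ty":0.001,"tz":0.002,"turn":0},{"jaw":0.2,"tx":0,"ty":0.001,"tz":0.004,"turn":0},{"jaw":0.2,"tx":0,"ty":0.001,"tz":0.005,"turn":0},{"jaw":0.2,"tx":0,"ty":0.001,"tz":0.005,"turn":0}]'

```text
t: 32.5
tool_pos: [0.5316, 0.0436, 0.0598]
orientation: [2.52, 1.875, 0.001]
force: [-2.9, 0.4, 5.6]
opening: 0.0298
```

```bash
python3 plan.py .5313 .0436 .06 -16.8
```

```text
t 32.50 pos [0.5316 0.0436 0.0598] yaw -16.70 tilt 0.03 open 0.0298 F [-2.9  0.4  5.6]
tx -0.0001 ty -0.0009 tz -0.0006 turn 0.0006  dist 0.000
```

Standing on the pad; release and lift.

Request:
drive_tool --steps '[{"jaw":0.6,"tx":0,"ty":-0.001,"tz":0,"turn":0},{"jaw":0.6,"tx":0,"ty":-0.001,"tz":0,"turn":0},{"jaw":0.6,"tx":0,"ty":-0.001,"tz":0,"turn":0},{"jaw":0.6,"tx":0,"ty":-0.001,"tz":-0.005,"turn":0},{"jaw":0.6,"tx":0,"ty":0,"tz":-0.05,"turn":0},{"jaw":0.6,"tx":0,"ty":0,"tz":-0.12,"turn":0},{"jaw":0.6,"tx":0,"ty":0,"tz":-0.22,"turn":0},{"jaw":0.6,"tx":0,"ty":0,"tz":-0.3,"turn":0},{"jaw":0.6,"tx":0,"ty":0,"tz":-0.32,"turn":0},{"jaw":0.6,"tx":0,"ty":0,"tz":-0.32,"turn":0}]'

```text
t: 33.5
tool_pos: [0.5324, 0.0435, 0.1569]
orientation: [2.519, 1.874, 0.004]
force: [-0.6, 0.1, 0.4]
opening: 0.0559
```

```bash
python3 plan.py .5915 .2994 .155 -16.8
```

```text
t 33.50 pos [0.5324 0.0435 0.1569] yaw -16.70 tilt 0.18 open 0.0559 F [-0.6  0.1  0.4]
tx 0.8736 ty -0.0562 tz 0.0068 turn 0.0006  dist 0.263
```

Request:
drive_tool --steps '[{"jaw":0.62,"tx":0.14,"ty":-0.009,"tz":0,"turn":0},{"jaw":0.62,"tx":0.28,"ty":-0.018,"tz":0,"turn":0},{"jaw":0.62,"tx":0.43,"ty":-0.028,"tz":0,"turn":0},{"jaw":0.62,"tx":0.58,"ty":-0.037,"tz":0,"turn":0},{"jaw":0.62,"tx":0.73,"ty":-0.047,"tz":0,"turn":0},{"jaw":0.62,"tx":0.83,"ty":-0.053,"tz":0,"turn":0},{"jaw":0.62,"tx":0.873,"ty":-0.056,"tz":0.03,"turn":0},{"jaw":0.62,"tx":0.873,"ty":-0.056,"tz":0.12,"turn":0},{"jaw":0.62,"tx":0.873,"ty":-0.056,"tz":0.2,"turn":0},{"jaw":0.62,"tx":0.873,"ty":-0.056,"tz":0.2,"turn":0},{"jaw":0.62,"tx":0.873,"ty":-0.056,"tz":0.2,"turn":0}]'

```text
t: 34.6
tool_pos: [0.5894, 0.298, 0.0936]
orientation: [-2.52, -1.874, 0.005]
force: [-0.6, 0.5, 0.1]
opening: 0.0576
```

```bash
python3 plan.py .5915 .2994 .056 -16.8
```

```text
t 34.60 pos [0.5894 0.298  0.0936] yaw -16.73 tilt 0.19 open 0.0576 F [-0.6  0.5  0.1]
tx 0.0068 ty 0.0058 tz 0.1253 turn 0.0004  dist 0.038
```

Request:
drive_tool --steps '[{"jaw":0.62,"tx":0.004,"ty":0.003,"tz":0.05,"turn":0},{"jaw":0.62,"tx":0.004,"ty":0.003,"tz":0.09,"turn":0},{"jaw":0.62,"tx":0.004,"ty":0.003,"tz":0.115,"turn":0},{"jaw":0.62,"tx":0.004,"ty":0.003,"tz":0.12,"turn":0},{"jaw":0.62,"tx":0.004,"ty":0.003,"tz":0.12,"turn":0},{"jaw":0.62,"tx":0.004,"ty":0.003,"tz":0.12,"turn":0}]'

```text
t: 35.2
tool_pos: [0.592, 0.3003, 0.0597]
orientation: [2.52, 1.875, 0.001]
force: [0.2, -0.2, -0.1]
opening: 0.0577
```

```bash
python3 plan.py .5915 .2994 .056 -16.8
```

```text
t 35.20 pos [0.592  0.3003 0.0597] yaw -16.70 tilt 0.04 open 0.0577 F [ 0.2 -0.2 -0.1]
tx -0.0032 ty -0.0007 tz 0.0123 turn 0.0006  dist 0.004
```

Request:
drive_tool --steps '[{"jaw":0.62,"tx":-0.003,"ty":-0.001,"tz":0.011,"turn":0},{"jaw":0.62,"tx":-0.003,"ty":-0.001,"tz":0.011,"turn":0},{"jaw":0.2,"tx":-0.003,"ty":-0.001,"tz":0.011,"turn":0},{"jaw":0.2,"tx":-0.003,"ty":-0.001,"tz":0.011,"turn":0},{"jaw":0.2,"tx":-0.003,"ty":-0.001,"tz":0.011,"turn":0},{"jaw":0.2,"tx":-0.003,"ty":-0.001,"tz":0.011,"turn":0},{"jaw":0.2,"tx":-0.003,"ty":-0.001,"tz":0.011,"turn":0},{"jaw":0.2,"tx":-0.003,"ty":-0.001,"tz":0.011,"turn":0},{"jaw":0.2,"tx":-0.003,"ty":-0.001,"tz":0.011,"turn":0},{"jaw":0.2,"tx":-0.003,"ty":-0.001,"tz":0.011,"turn":0}]'

```text
t: 36.2
tool_pos: [0.5911, 0.2993, 0.0559]
orientation: [-2.521, -1.875, -0.0]
force: [-0.5, 0.3, 1.0]
opening: 0.0296
```

```bash
python3 plan.py .5915 .2994 .056 -16.8
```

```text
t 36.20 pos [0.5911 0.2993 0.0559] yaw -16.70 tilt 0.00 open 0.0296 F [-0.5  0.3  1. ]
tx 0.0006 ty 0.0011 tz -0.0002 turn 0.0005  dist 0.000
```

Request:
drive_tool --steps '[{"jaw":0.2,"tx":0,"ty":0,"tz":-0.02,"turn":0},{"jaw":0.2,"tx":0,"ty":0,"tz":-0.06,"turn":0},{"jaw":0.2,"tx":0,"ty":0,"tz":-0.13,"turn":0},{"jaw":0.2,"tx":0,"ty":0,"tz":-0.2,"turn":0},{"jaw":0.2,"tx":0,"ty":0,"tz":-0.28,"turn":0},{"jaw":0.2,"tx":0,"ty":0,"tz":-0.36,"turn":0},{"jaw":0.2,"tx":0,"ty":0,"tz":-0.42,"turn":0},{"jaw":0.2,"tx":0,"ty":0,"tz":-0.45,"turn":0},{"jaw":0.2,"tx":0,"ty":0,"tz":-0.45,"turn":0},{"jaw":0.2,"tx":0,"ty":0,"tz":-0.45,"turn":0}]'

```text
t: 37.2
tool_pos: [0.5908, 0.2992, 0.1903]
orientation: [-2.52, -1.875, 0.001]
force: [-0.4, -0.4, -0.8]
opening: 0.0299
```

```bash
python3 plan.py .5148 -.0118 .19 -16.8
```

```text
t 37.20 pos [0.5908 0.2992 0.1903] yaw -16.70 tilt 0.04 open 0.0299 F [-0.4 -0.4 -0.8]
tx -1.0658 ty 0.0551 tz 0.0014 turn 0.0006  dist 0.320
```

Request:
drive_tool --steps '[{"jaw":0.2,"tx":-0.05,"ty":0.003,"tz":0,"turn":0},{"jaw":0.2,"tx":-0.15,"ty":0.008,"tz":0,"turn":0},{"jaw":0.2,"tx":-0.27,"ty":0.014,"tz":0,"turn":0},{"jaw":0.2,"tx":-0.39,"ty":0.02,"tz":0,"turn":0},{"jaw":0.2,"tx":-0.51,"ty":0.026,"tz":0,"turn":0},{"jaw":0.2,"tx":-0.63,"ty":0.032,"tz":0,"turn":0},{"jaw":0.2,"tx":-0.75,"ty":0.038,"tz":0,"turn":0},{"jaw":0.2,"tx":-0.85,"ty":0.044,"tz":0,"turn":0},{"jaw":0.2,"tx":-0.93,"ty":0.05,"tz":0,"turn":0},{"jaw":0.2,"tx":-0.98,"ty":0.053,"tz":0,"turn":0},{"jaw":0.2,"tx":-1.0,"ty":0.055,"tz":0,"turn":0},{"jaw":0.2,"tx":-1.0,"ty":0.055,"tz":0,"turn":0}]'

```text
t: 38.4
tool_pos: [0.5205, 0.0071, 0.1903]
orientation: [-2.521, -1.874, 0.001]
force: [-0.5, -0.2, -1.7]
opening: 0.0297
```

```bash
python3 plan.py .5148 -.0118 .19 -16.8
```

```text
t 38.40 pos [0.5205 0.0071 0.1903] yaw -16.75 tilt 0.05 open 0.0297 F [-0.5 -0.2 -1.7]
tx -0.0657 ty -0.0000 tz 0.0011 turn 0.0003  dist 0.020
```

Request:
drive_tool --steps '[{"jaw":0.2,"tx":-0.04,"ty":0,"tz":0,"turn":0},{"jaw":0.2,"tx":-0.06,"ty":0,"tz":0.01,"turn":0},{"jaw":0.2,"tx":-0.066,"ty":0,"tz":0.06,"turn":0},{"jaw":0.2,"tx":-0.066,"ty":0,"tz":0.13,"turn":0},{"jaw":0.2,"tx":-0.066,"ty":0,"tz":0.2,"turn":0},{"jaw":0.2,"tx":-0.066,"ty":0,"tz":0.27,"turn":0},{"jaw":0.2,"tx":-0.066,"ty":0,"tz":0.33,"turn":0},{"jaw":0.2,"tx":-0.066,"ty":0,"tz":0.37,"turn":0},{"jaw":0.2,"tx":-0.066,"ty":0,"tz":0.38,"turn":0},{"jaw":0.2,"tx":-0.066,"ty":0,"tz":0.38,"turn":0},{"jaw":0.2,"tx":-0.066,"ty":0,"tz":0.38,"turn":0},{"jaw":0.2,"tx":-0.066,"ty":0,"tz":0.38,"turn":0}]'

```text
t: 39.6
tool_pos: [0.5159, -0.0118, 0.078]
orientation: [2.519, 1.875, 0.002]
force: [0.9, 0.1, -1.4]
opening: 0.0297
```

```bash
python3 plan.py .5148 -.0118 .06 -16.8
```

```text
t 39.60 pos [ 0.5159 -0.0118  0.078 ] yaw -16.70 tilt 0.12 open 0.0297 F [ 0.9  0.1 -1.4]
tx -0.0010 ty -0.0038 tz 0.0602 turn 0.0006  dist 0.018
```

Request:
drive_tool --steps '[{"jaw":0.2,"tx":-0.001,"ty":-0.002,"tz":0.025,"turn":0},{"jaw":0.2,"tx":-0.001,"ty":-0.002,"tz":0.042,"turn":0},{"jaw":0.2,"tx":-0.001,"ty":-0.002,"tz":0.05,"turn":0},{"jaw":0.2,"tx":-0.001,"ty":-0.002,"tz":0.052,"turn":0},{"jaw":0.2,"tx":-0.001,"ty":-0.002,"tz":0.052,"turn":0},{"jaw":0.2,"tx":-0.001,"ty":-0.002,"tz":0.052,"turn":0}]'

```text
t: 40.2
tool_pos: [0.5145, -0.0119, 0.0614]
orientation: [2.52, 1.875, 0.0]
force: [0.4, 0.4, -1.2]
opening: 0.029
```

```bash
python3 plan.py .5148 -.0118 .06 -16.8
```

```text
t 40.20 pos [ 0.5145 -0.0119  0.0614] yaw -16.70 tilt 0.01 open 0.0290 F [ 0.4  0.4 -1.2]
tx 0.0005 ty 0.0009 tz 0.0047 turn 0.0006  dist 0.001
```

Request:
drive_tool --steps '[{"jaw":0.2,"tx":0,"ty":0.001,"tz":0.003,"turn":0},{"jaw":0.2,"tx":0,"ty":0.001,"tz":0.0055,"turn":0},{"jaw":0.2,"tx":0,"ty":0.001,"tz":0.007,"turn":0},{"jaw":0.2,"tx":0,"ty":0.001,"tz":0.007,"turn":0}]'

```text
t: 40.6
tool_pos: [0.5149, -0.0119, 0.0599]
orientation: [2.52, 1.875, 0.001]
force: [-2.3, -0.3, 5.3]
opening: 0.0297
```

```bash
python3 plan.py .5148 -.0118 .06 -16.8
```

```text
t 40.60 pos [ 0.5149 -0.0119  0.0599] yaw -16.70 tilt 0.03 open 0.0297 F [-2.3 -0.3  5.3]
tx 0.0004 ty -0.0005 tz -0.0005 turn 0.0006  dist 0.000
```

Request:
drive_tool --steps '[{"jaw":0.6,"tx":0,"ty":0,"tz":0,"turn":0},{"jaw":0.6,"tx":0,"ty":0,"tz":0,"turn":0},{"jaw":0.6,"tx":0,"ty":0,"tz":0,"turn":0},{"jaw":0.6,"tx":0,"ty":0,"tz":-0.005,"turn":0},{"jaw":0.6,"tx":0,"ty":0,"tz":-0.05,"turn":0},{"jaw":0.6,"tx":0,"ty":0,"tz":-0.12,"turn":0},{"jaw":0.6,"tx":0,"ty":0,"tz":-0.22,"turn":0},{"jaw":0.6,"tx":0,"ty":0,"tz":-0.34,"turn":0},{"jaw":0.6,"tx":0,"ty":0,"tz":-0.4,"turn":0},{"jaw":0.6,"tx":0,"ty":0,"tz":-0.4,"turn":0}]'

```text
t: 41.6
tool_pos: [0.5171, -0.0122, 0.1841]
orientation: [2.516, 1.872, 0.009]
force: [0.1, 0.9, -0.3]
opening: 0.0559
```

Request:
drive_tool --steps '[{"jaw":0.6,"tx":0.15,"ty":-0.05,"tz":0,"turn":0},{"jaw":0.6,"tx":0.3,"ty":-0.1,"tz":0,"turn":0},{"jaw":0.6,"tx":0.45,"ty":-0.15,"tz":0,"turn":0},{"jaw":0.6,"tx":0.6,"ty":-0.2,"tz":0,"turn":0},{"jaw":0.6,"tx":0.75,"ty":-0.25,"tz":0,"turn":0},{"jaw":0.6,"tx":0.9,"ty":-0.3,"tz":0,"turn":0},{"jaw":0.6,"tx":0.9,"ty":-0.3,"tz":0,"turn":0},{"jaw":0.6,"tx":0.9,"ty":-0.3,"tz":0,"turn":0}]'

```text
t: 42.4
tool_pos: [0.505, 0.2732, 0.1779]
orientation: [-2.518, -1.879, 0.003]
force: [-0.7, -0.6, 0.0]
opening: 0.0562
```

Run:
```python
from fit import *
ex=np.array([np.cos(np.radians(-16.8)),np.sin(np.radians(-16.8))])
print(robot.read_state()['tool_pos'])
for n in('top','scene'):
    p,d=robot.read_camera(n);cv2.imwrite(f'pics/{n}9.png',p);np.savez(f'{n}9.npz',p=p)
    for c,x,y in(('red',.5148,-.0118),('blue',.5314,.0436)):
        r=cap(n,p,c,x,y,.008);print(n,c,r[0].round(4),r[3].round(2))
p=np.load('top9.npz')['p'];q=np.load('scene9.npz')['p']
cv2.imwrite('pics/z9.png',np.hstack([cv2.resize(p[110:240,260:360],(400,520)),cv2.resize(q[160:290,270:370],(400,520))]))
```

```text
[0.50504256 0.27323595 0.17794197]
top red [ 0.5156 -0.0119] 0.84
top blue [0.5316 0.043 ] 0.82
scene red [ 0.5152 -0.0114] 0.82
scene blue [0.531  0.0439] 0.78
```

View pics/z9.png

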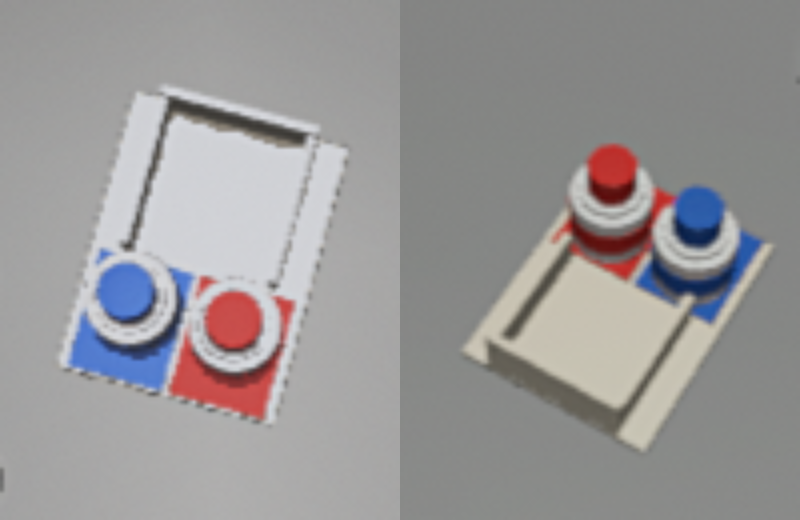

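View pics/scene9.png

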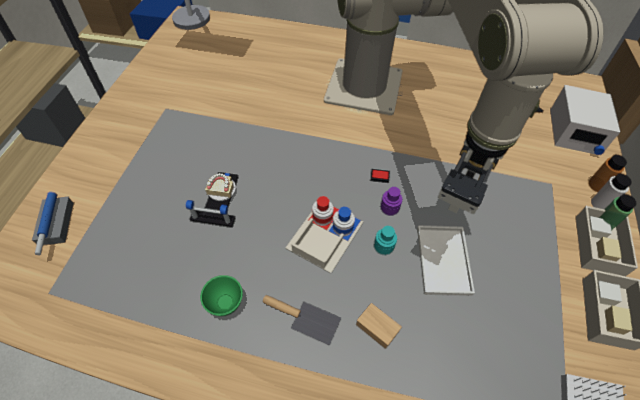

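View pics/top9.png

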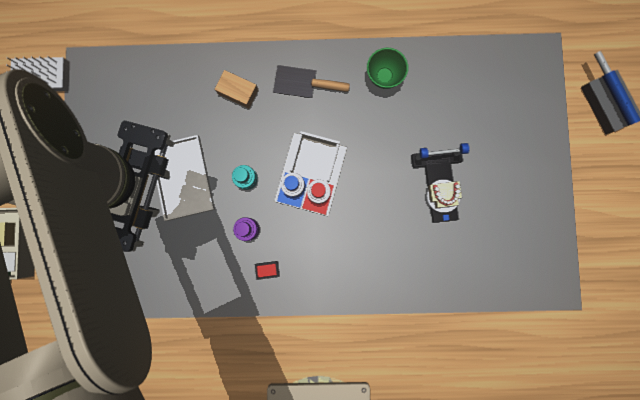

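```bash
python3 -c "
from plant import robot
print(robot.close_job())"
```

```text
the job is handed in; nothing more can be done
None
```

The job is finished and handed in at about 42.5 s of the 133 s allowed, in the order you asked. Both bottles went into the tray, the cast onto the articulator plate, then the bottles back on their own pads.

**Cast:** I lowered it to a contact force of about 6 N before opening the jaws. Its front teeth point towards the blue mark, and it looks square in both camera views. By the top camera it sits about 1.4 mm off the plate's centre along x; by the scene camera it is within about 1 mm, mostly across.

**Bottles:** Both are upright on the pad of their own colour. Cap positions are within about 1.5 mm of the pad origins in both cameras.

**Other things:** In the last pictures the black box, light block, green bowl, spatula and the purple and turquoise look-alikes are where they started. I compared these by eye only. The gripper is clear of everything.

**Checks that disagreed:** The two cameras place the plate up to about 2.5 mm apart and the pads about 1.3 mm apart, so I aimed at the average of the two. One cap measurement failed on an occluded view while I was carrying the red bottle; I checked that pick from the picture and force readings instead.

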